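# Level the balance platform with a spirit level

## Task

Level the little platform: lift the orange spirit level up and off its two hooks, lay it lengthways inside the black outline on the aluminium plate and let go of it. Then take the red bar of the foot knob, press the knob down so that the foot stands firmly on its brass pad, and turn it until the bubble is centred between the two black lines. Finish while still holding the knob and pressing it down with the bubble centred, and do not shove or knock over the spray bottle or the mug.

Things in the scene. Friction and masses are not known exactly. Their poses are not given: they have to be found in the camera images.
- spirit_level: Orange spirit level, 28 mm wide (x), 184 long (y), 28 tall, 0.2-0.4 kg; green vial along y on top at its middle. Origin: centre of its underside, z up. On top at y = +-82 mm stands a steel wire eye facing x (opening 10 mm wide, 38 high; top 72 mm above the underside). It hangs level by both eyes on the two hooks, its y along the stand's y; the sides at the middle are free to grip across x.
- bubble (a joint): Place of the bubble along the level's own +y, m; 0 = centred between the black lines, ends of travel -0.022 and 0.022. The bubble is about 14 mm long and runs to the higher end, about 6 mm per 0.01 rad of slope, and takes about 1.5 s to settle. The lines are 21 mm apart: inside them is 3 mm either way.
- hook_stand: Blue base 100 x 215 x 10 mm with two hooks, fixed. Origin: on the table under the hanging level's centre; the level's underside hangs at z = 50 mm. Hook rods (6 mm thick) rise at x = +50 mm, y = +-82, run to -x at 113 mm height and end in tips turned up to 126 mm at x = -24. To unhook, raise the level straight up 16 to 30 mm, then draw it over 50 mm along -x.
- stage: Grey base of the levelling platform, 110 mm (x) by 350 (y) by 12, fixed. Origin: on the table under its centre; y runs from the foot knob (at y = -125 mm) to the plate's hinge (axis along x at y = +150 mm, 40 mm high; hinge blocks rise to 48 mm).
- plate_spot (a point): Centre of the black outline (42 x 192 mm) for the level, on top of the aluminium plate (78 mm wide); y along the plate to the hinge, 115 mm away; z normal to it; 44 mm above the table when level. Unless the knob is pressed, a spring lifts the plate's foot end to a stop at 0.03 rad, also under the level.
- foot_knob: Knob of the foot screw at the plate's end, 275 mm from the hinge: black disc 60 mm across with a red grip bar on top, 48 mm long (x), 14 wide (y), 26 high. Origin on the screw axis; z up; disc top 18 mm, bar top 44 mm above the origin. Clockwise from above raises the plate's foot end 6 mm per rad. At the start it is set too low: it needs 0.4 to 1.4 rad clockwise. Screw friction 0.1 N m.
- knob_grip (a point): Middle of the knob's red bar, 15 mm above the disc; x along the bar, y across it (14 mm). Pushed down with some 3 to 8 N, knob and plate sink 5 to 17 mm until the foot tip under the knob meets the brass pad, which is rigid; from then on the knob turns in place at that height and the plate end rises or sinks along the screw.
- foot_pad: Brass pad 24 mm across, fixed on the base under the foot tip; its top is 15 mm above the table.
- spray: White and blue spray bottle, 272 mm tall, at the back right; a bystander.
- tea_mug: White mug, 97 mm tall, at the right; a bystander.
Not all that is in view belongs to the job. Of the things that look like the spirit_level, the larger one is meant.

How it is judged:
On the way, in this order (a step that is already met when the one before it is completed fails the run):
1. the level has been lifted off the hooks and is held clear of the stand (contact force between spirit_level and hook_stand below 0.02 N and contact force between the fingers and spirit_level above 0.5 N and x of spirit_level in the frame of hook_stand below -0.03 m), for 0.1 s.
2. the level lies lengthways in the outline on the plate and has been let go (distance between spirit_level and plate_spot below 0.025 m and angle between the y axis of spirit_level and the y axis of plate_spot, either way round below 0.17 rad and angle between the z axis of spirit_level and the z axis of plate_spot, either way round below 0.05 rad and contact force between each of the arm, the fingers and spirit_level below 0.02 N), for 0.2 s.
At the end, for the whole second after the job is handed in: The fingers still hold the knob (over 1.5 N) and keep the foot tip pressed on its brass pad (over 1.5 N) with the bubble within 3 mm of the middle; the level lies flat on the plate, untouched, within 25 mm of the outline's centre and 0.17 rad of its direction (all of step 2 and value of joint bubble between -0.003 and 0.003 m and contact force between foot_knob and foot_pad above 1.5 N and contact force between the fingers and foot_knob above 1.5 N); the arm keeps its last pose, push and grip.
It fails at once if the spray bottle or the mug is shoved or knocked over (distance of any of spray, tea_mug from where it was at the start of the episode above 0.03 m or angle between any of spray, tea_mug's own z axis and vertical above 0.4 rad).
It also fails if it takes over 72 s, if anything falls off the work surface, if the arm or the gripper's body presses on something with over 40 N, if the wrist force passes 120 N, or if a joint passes its speed limit or range.

## Robot

A 6-joint arm with a two-finger parallel gripper is mounted at the origin on a cart in front of the work surface, level with it; the furniture and walls round the work are solid. World frame = base frame: x ahead of the robot, y to its left, z up, the work surface at z = 0. Lengths are in m, angles in rad, forces in N, time in s.
With the tool pointing down it reaches from about 0.3 to 0.85 m from the base axis. Payload 5.4 kg.
Tool frame: the origin (TCP) lies midway between the tips of the shut fingers; the grasp point (between the pads) lies manip.tcp_to_grasp behind it (manip.tcp_to_grasp is the distance from the TCP to the grasp point, in m); z points along the fingers, x is the direction in which the jaws open and shut, and the axes are right-handed (so a half turn about z gives the same grasp; the last joint's range is limited). The gripper opens to 85 mm and grips with 20 to 120 N. Pads are 22 mm wide; open, the fingers measure 114 mm over their backs; the gripper's body (76 mm by 85 mm) begins 54 mm behind the grasp point. The pads swing forward as they close: fully open they stand 13 mm farther back than shut.
Start: joints at [0.905, 0.158, 1.597, -0, 1.386, -0.21], TCP at [0.253, 0.516, 0.204] pointing down, gripper open.
Joint ranges: [-2.91, 2.91], [-0.94, 2.29], [0.18, 2.7], [-1.29, 4.43], [0.17, 2.64], [-3, 3]. Speed limits (rad/s): [2.57, 2.57, 3.14, 3.14, 3.14, 3.14].

## Interface

Orientations are given as a unit quaternion [w, x, y, z].
In Python, from rig import manip, get_image gives the robot as it stands. The module is installed in compiled form; this text tells all that it offers.
- The arm moves only by the tool apply_moves, never from a script. Its argument "deltas" is a list of rows, each a list of 7 numbers: the turn, a rotation vector about the tool's x, y, z in rad, then the shift along the tool's x, y, z in m, then the gripper's target within -1 to 1 (shut at 1, half-way at 0, fully open at -1). A call has 1 to 8 rows; each row shifts and turns the commanded pose from where the row before left it, along the tool's axes as they then stand; what a row does not reach is not made up. A row lasts 1/12 s, in which the tool goes at most 41.7 mm and 7.16 degrees, less where a joint would pass 70% of its speed; a pose out of reach is approached as far as the arm can. A call is refused whole if a number of a shift passes 0.0417 or a number of a turn 0.125, either way. A call with a gripper value outside its range is refused whole. The fingers move at their own pace and stop on an object; "newtons" is the grip in N (left out, the last holds). Time passes only in rows, so rows that do not move let the fingers close. It gives the time, the measured TCP pose, the force and the opening at its end, in the units of the state.
- manip.get_obs(): the state, without advancing time (a new reading comes with each control period).
- get_image(name): name is "scene" or "top" or "wrist"; returns a dict with "pixels" (480x640x3 uint8, red, green, blue), "z_map" (480x640 float32, m along the optical axis (not along the pixel's ray), 0 where there is no reading), "intrinsics" (3x3 intrinsics, pixels), "rvec" (rotation vector, rad) and "tvec" (3), from world to camera coordinates, as OpenCV has them; the wrist camera has in their place "tool_from_camera" (4x4, takes a point from camera to tool coordinates, whose origin is the TCP and whose axes are the tool frame's). Camera axes: x right, y down, z forward; pixel columns grow to the right and rows downward; lengths in m; the calibration is good to about 2 mm. A picture is of the moment at which its call begins: read the wrist's pose just before it.
- manip.finish_job(): hands the job in, once; it reports no verdict.
The state is a dict: "time_s": time; "joint_pos": joint angles; "qvel": joint speeds; "effort": joint torques, N m; "eef_pos": TCP position; "tool_rot": TCP orientation; "contact_force": force on the tool from outside, world axes, zero at the start; "torque": the same for the moment, N m; "gripper_width": opening from 0.0 (shut) to 1.0 (fully open).
Only numpy, scipy, OpenCV 4.12 (cv2) and the standard library are available. Lean on these libraries where they do the work, as an engineer would, in place of code of your own. Each camera call takes 0.05 s, during which the arm holds its last target.

## Working session

There is one attempt and no reset: what is moved stays moved. The work goes in short steps, Python scripts to look and compute and a tool call to move; the robot and the scene stay as the last step left them, time stands still between calls to the robot, and variables do not carry over. Pictures are saved under pics/ and viewed, and the job is handed in when it is done.

Besides the shell and the picture viewer there is one more tool, called after "Request:" as name(argument=value, ...), one argument or row to a line, values as JSON. apply_moves: Moves the arm, as the interface text tells. Its arguments: {"type":"object","properties":{"deltas":{"type":"array","items":{"type":"array","items":{"type":"number"}}},"newtons":{"type":"number"}},"required":["deltas"]}

```bash
mkdir -p pics; cat > h.py <<'E'
import numpy as np, cv2
from rig import manip, get_image
from scipy.spatial.transform import Rotation as R
def save(name,im): cv2.imwrite('pics/'+name,cv2.cvtColor(im['pixels'],cv2.COLOR_RGB2BGR))
def world(im,obs=None):
    K=im['intrinsics'];z=im['z_map'];v,u=np.mgrid[:480,:640]
    P=np.stack([(u-K[0,2])/K[0,0]*z,(v-K[1,2])/K[1,1]*z,z],-1)
    if 'rvec' in im:
        Rm=cv2.Rodrigues(np.array(im['rvec'],float))[0];return (P-np.array(im['tvec']).ravel())@Rm
    T=np.array(im['tool_from_camera']);P=P@T[:3,:3].T+T[:3,3]
    q=obs['tool_rot'];r=R.from_quat([q[1],q[2],q[3],q[0]]).as_matrix()
    return P@r.T+np.array(obs['eef_pos'])
E
python3 - <<'E'
from h import *
print(manip.get_obs(),manip.tcp_to_grasp)
for n in ['scene','top']:
    im=get_image(n);save(n+'0.png',im);np.savez('/tmp/'+n+'0.npz',w=world(im),p=im['pixels'])
E
```

```text
{'time_s': 0.0, 'joint_pos': array([ 9.04891288e-01,  1.59050923e-01,  1.59827696e+00, -1.27343049e-05,
        1.38620937e+00, -2.10078425e-01]), 'qvel': array([ 0.00070529, -0.00063974,  0.00057386,  0.00027667,  0.00059815,
        0.00115755]), 'effort': array([-2.78550806e-04, -3.96008456e+01, -3.31431627e+01, -2.49904506e-04,
        8.51331133e-03,  2.86226611e-05]), 'eef_pos': array([0.25270343, 0.51574315, 0.20309351]), 'tool_rot': array([ 3.36914059e-04,  8.48587417e-01,  5.29054298e-01, -9.12084495e-04]), 'contact_force': array([0.0131434 , 1.05187223, 0.4053573 ]), 'torque': array([-0.0188845 , -0.00528112,  0.04399463]), 'gripper_width': 1.0001017796257896} 0.0187
```

View pics/scene0.png

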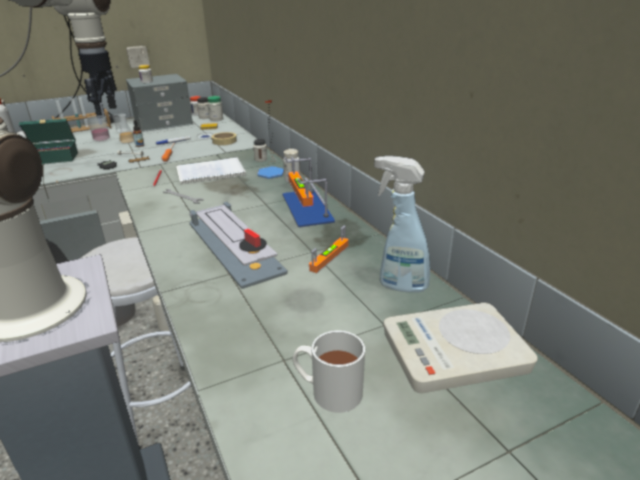

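View pics/top0.png

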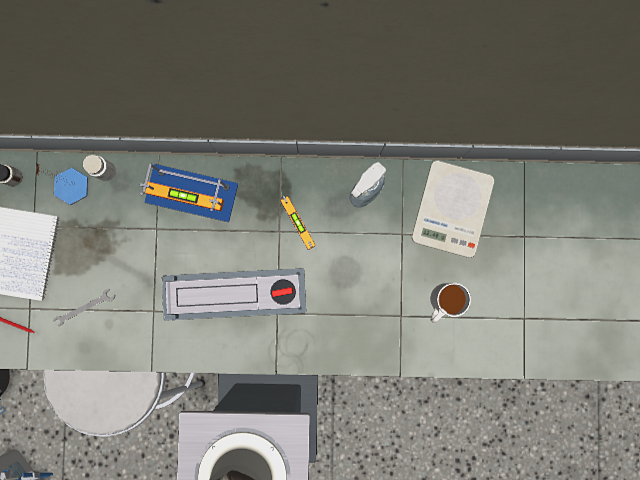

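The scene and top views show two orange levels. One hangs on the blue stand at top (184,195) and the other lies loose at top (297,222). The hanging one looks longer and fits "hangs on two hooks". The stage is at top (233,295), with the knob at (284,292). Next I'll measure these and crop both levels.

```bash
python3 - <<'E'
from h import *
d=np.load('/tmp/top0.npz');w=d['w'];p=d['p'].astype(int)
im=d['p'][130:330,120:340];cv2.imwrite('pics/crop0.png',cv2.resize(im[...,::-1],None,fx=3.6,fy=3,interpolation=cv2.INTER_CUBIC) if 0 else cv2.resize(im[...,::-1],None,fx=2.9,fy=2.9,interpolation=cv2.INTER_CUBIC))
def rep(n,m):
    P=w[m];r=cv2.minAreaRect(P[:,:2].astype(np.float32)*1000);print(n,m.sum(),'med',np.median(P,0).round(4),'rect',r,'zpct',np.percentile(P[:,2],[2,25,50,75,98]).round(4))
    return P
r,g,b=p[...,0],p[...,1],p[...,2]
v,u=np.mgrid[:480,:640]
org=(r>190)&(g>100)&(g<190)&(b<80)
org2=(r>150)&(b<90)&(r-b>100)
rep('hang',org2&(u>135)&(u<240)&(v>150)&(v<225)&(w[...,2]>.06)&(w[...,2]<.09))
rep('loose',org2&(u>270)&(u<330)&(v>190)&(v<255))
blue=(b>120)&(r<60)&(g<100)
rep('stand',blue&(u>135)&(u<245)&(v>150)&(v<230)&(w[...,2]<.02))
rep('hooks',(u>135)&(u<245)&(v>150)&(v<230)&(w[...,2]>.1))
red=(r>150)&(g<70)&(b<70)
rep('bar',red&(u>255)&(u<310)&(v>270)&(v<315)&(w[...,2]>.05))
dark=(r<80)&(g<80)&(b<80)
rep('disc',(dark|red)&(u>268)&(u<300)&(v>275)&(v<308)&(w[...,2]>.045))
rep('outl',(r<140)&(abs(r-b)<30)&(u>170)&(u<262)&(v>280)&(v<310)&(w[...,2]>.03))
rep('stage',(u>150)&(u<315)&(v>260)&(v<325)&(w[...,2]>.007))
for uv in [(180,285),(180,303),(250,280),(250,302),(215,282)]: print(uv,w[uv[1],uv[0]].round(4))
for n,uv in dict(spray=(370,180),mug=(453,299)).items(): print(n,w[uv[1],uv[0]].round(3))
E
```

```text
hang 622 med [0.6705 0.1549 0.0775] rect ((670.3682250976562, 147.784912109375), (182.55479431152344, 28.449920654296875), 77.82408905029297) zpct [0.0711 0.0753 0.0775 0.0799 0.0851]
loose 342 med [ 0.6149 -0.1211  0.0212] rect ((579.5589599609375, -139.8867950439453), (225.0518798828125, 30.730974197387695), 25.361644744873047) zpct [0.0138 0.0187 0.0212 0.0235 0.0306]
stand 1917 med [0.6928 0.1382 0.0096] rect ((688.2708129882812, 143.781982421875), (214.01524353027344, 98.83142852783203), 78.39920806884766) zpct [0.0031 0.0074 0.0096 0.0118 0.0162]
hooks 255 med [0.6787 0.0723 0.1166] rect ((622.3709716796875, 14.383682250976562), (470.3863525390625, 110.84507751464844), 64.5615005493164) zpct [0.1046 0.1131 0.1166 0.1225 1.4982]
bar 55 med [ 0.4498 -0.0899  0.0969] rect ((455.1759338378906, -121.92472839355469), (13.161720275878906, 109.04449462890625), 12.455466270446777) zpct [0.0915 0.0943 0.0969 0.0994 0.1034]
disc 384 med [ 0.4498 -0.0932  0.0721] rect ((448.7813720703125, -119.3314208984375), (109.58080291748047, 54.305843353271484), 89.80079650878906) zpct [0.0653 0.0698 0.0721 0.0754 0.1021]
outl 262 med [0.4372 0.0663 0.0478] rect ((436.8929138183594, 69.98247528076172), (208.21981811523438, 59.43653869628906), 89.19200897216797) zpct [0.0411 0.0451 0.0478 0.0501 0.0542]
stage 6321 med [0.4403 0.0283 0.0463] rect ((443.1999816894531, 24.578720092773438), (154.46792602539062, 398.6418151855469), 1.192679762840271) zpct [0.0082 0.016  0.0463 0.0507 0.0947]
(180, 285) [0.4588 0.1563 0.0407]
(180, 303) [0.416  0.1532 0.0478]
(250, 280) [ 0.4742 -0.0129  0.0535]
(250, 302) [ 0.4218 -0.0138  0.0485]
(215, 282) [0.4678 0.0711 0.0486]
spray [ 0.684 -0.277  0.269]
mug [ 0.439 -0.497  0.06 ]
```

View pics/crop0.png

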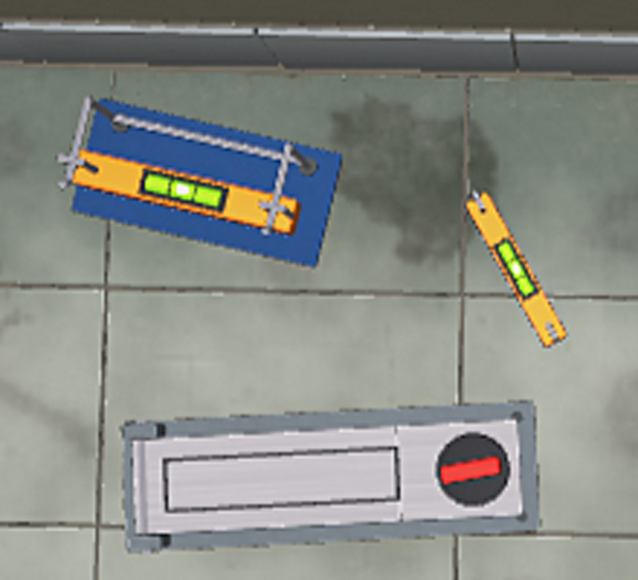

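The crop shows the larger level hanging on the hooks (crop (183,190)). The smaller decoy lies on the table (crop (515,268)). Next I'll refine the poses.

```bash
python3 - <<'E'
from h import *
d=np.load('/tmp/top0.npz');w=d['w'];p=d['p'].astype(int)
r,g,b=p[...,0],p[...,1],p[...,2]
v,u=np.mgrid[:480,:640]
def rep(n,m,zr):
    m=m&(w[...,2]>zr[0])&(w[...,2]<zr[1])
    m=cv2.morphologyEx(m.astype(np.uint8),cv2.MORPH_CLOSE,np.ones((3,3)))
    k,l,s,_=cv2.connectedComponentsWithStats(m);i=1+np.argmax(s[1:,4]);m=(l==i)&(w[...,2]>zr[0])&(w[...,2]<zr[1])
    P=w[m];R_=cv2.minAreaRect(P[:,:2].astype(np.float32)*1000);print(n,m.sum(),'mean',P.mean(0).round(4),R_)
org2=(r>150)&(b<90)&(r-b>100)
rep('hang',org2&(u>135)&(u<240)&(v>150)&(v<225),(.065,.09))
rep('vial',(g>r+30)&(g>180)&(b<120)&(u>135)&(u<240)&(v>150)&(v<225),(.06,.1))
rep('loose',org2&(u>270)&(u<330)&(v>190)&(v<255),(.012,.05))
red=(r>150)&(g<70)&(b<70)
rep('bar',red&(u>255)&(u<310)&(v>270)&(v<315),(.085,.11))
dark=(r<80)&(g<80)&(b<80)
rep('disc',(dark|red)&(u>265)&(u<303)&(v>272)&(v<310),(.06,.11))
rep('outl',(r<150)&(abs(r-b)<30)&(u>173)&(u<262)&(v>281)&(v<309),(.03,.06))
rep('stage',(u>155)&(u<310)&(v>262)&(v<325),(.008,.2))
E
```

```text
hang 742 mean [0.6704 0.1511 0.0778] ((670.3682250976562, 147.784912109375), (182.55479431152344, 28.449920654296875), 77.82408905029297)
vial 117 mean [0.6701 0.1485 0.0815] ((670.397705078125, 148.2113037109375), (60.807674407958984, 12.403385162353516), 76.55195617675781)
loose 437 mean [ 0.6174 -0.1216  0.0214] ((617.2523193359375, -121.95835876464844), (138.50347900390625, 20.787033081054688), 30.579071044921875)
bar 57 mean [ 0.4486 -0.0911  0.0968] ((448.4215087890625, -91.34504699707031), (13.161720275878906, 46.410987854003906), 12.455466270446777)
disc 407 mean [ 0.4493 -0.0933  0.0755] ((448.73712158203125, -93.06060028076172), (54.16007995605469, 56.91458511352539), 1.0999706983566284)
outl 344 mean [0.437  0.067  0.0476] ((436.8980407714844, 67.30554962158203), (46.29623794555664, 196.13430786132812), 4.152482032775879)
stage 6152 mean [0.4394 0.0287 0.0408] ((441.3670959472656, 31.6702880859375), (118.0229721069336, 349.677490234375), 3.472489356994629)
```

Request:
apply_moves(
  deltas=[
    [0,0,0.12,0,0,-0.01,-1],
    [0,0,0.12,0,0,-0.01,-1],
    [0,0,0.12,0,0,-0.01,-1],
    [0,0,0.12,0,0,-0.01,-1],
    [0,0,0.12,0,0,-0.01,-1],
    [0,0,0.12,0,0,-0.01,-1],
    [0,0,0.12,0,0,0,-1],
    [0,0,0.12,0,0,0,-1],
  ],
  newtons=40,
)

```text
time_s: 0.77
eef_pos: [0.2532, 0.5164, 0.2646]
tool_rot: [-0.0, 0.997, 0.074, 0.0]
contact_force: [-0.7, -1.3, -0.2]
gripper_width: 1.0
```

Request:
apply_moves(
  deltas=[
    [0,0,0.12,0,0,0,0],
    [0,0,0.12,0,0,0,0],
    [0,0,0.125,0,0,0,0],
    [0,0,0,0,0,0,0],
  ],
)

```text
time_s: 1.1
eef_pos: [0.2529, 0.516, 0.2635]
tool_rot: [0.0, 0.994, -0.106, -0.0]
contact_force: [-0.6, -0.7, -0.7]
gripper_width: 0.506
```

```bash
cat >> h.py <<'E'
def st():
    o=manip.get_obs();q=o['tool_rot'];r=R.from_quat([q[1],q[2],q[3],q[0]]).as_matrix()
    a=np.degrees(np.arctan2(r[1,0],r[0,0]))
    print('t',round(o['time_s'],2),'tcp',np.round(o['eef_pos'],4),'xang',a.round(2),'zax',r[:,2].round(4),'F',np.round(o['contact_force'],1),'w',round(o['gripper_width'],3),'q',np.round(o['joint_pos'],2))
    return o,r
def to(target):
    o,r=st();d=r.T@(np.array(target)-o['eef_pos']);print('tool shift',d.round(4))
E
python3 -c "
from h import *
to([.670-.03,.148+.006,.28])"
```

```text
t 1.1 tcp [0.2529 0.516  0.2635] xang -12.21 zax [-7.e-04 -9.e-04 -1.e+00] F [-0.6 -0.7 -0.7] w 0.506 q [0.9  0.12 1.52 0.   1.5  1.12]
tool shift [ 0.4549  0.272  -0.0164]
```

Request:
apply_moves(
  deltas=[
    [0,0,0,0.0284,0.017,-0.001,0],
    [0,0,0,0.0284,0.017,-0.001,0],
    [0,0,0,0.0284,0.017,-0.001,0],
    [0,0,0,0.0284,0.017,-0.001,0],
    [0,0,0,0.0284,0.017,-0.001,0],
    [0,0,0,0.0284,0.017,-0.001,0],
    [0,0,0,0.0284,0.017,-0.001,0],
    [0,0,0,0.0284,0.017,-0.001,0],
  ],
)

```text
time_s: 1.77
eef_pos: [0.4478, 0.3346, 0.2719]
tool_rot: [0.0, 0.995, -0.103, -0.0]
contact_force: [1.1, 0.1, 0.5]
gripper_width: 0.5
```

Request:
apply_moves(
  deltas=[
    [0,0,0,0.0284,0.017,-0.001,0],
    [0,0,0,0.0284,0.017,-0.001,0],
    [0,0,0,0.0284,0.017,-0.001,0],
    [0,0,0,0.0284,0.017,-0.001,0],
    [0,0,0,0.0284,0.017,-0.001,0],
    [0,0,0,0.0284,0.017,-0.001,0],
    [0,0,0,0.0284,0.017,-0.001,0],
    [0,0,0,0.0284,0.017,-0.001,0],
  ],
)

```text
time_s: 2.43
eef_pos: [0.6417, 0.1542, 0.2796]
tool_rot: [0.0, 0.995, -0.103, -0.0]
contact_force: [-0.5, 0.2, 0.8]
gripper_width: 0.497
```

Request:
apply_moves(
  deltas=[
    [0,0,0,0,0,0,0],
    [0,0,0,0,0,0,0],
  ],
)

```text
time_s: 2.6
eef_pos: [0.6414, 0.1541, 0.279]
tool_rot: [0.0, 0.995, -0.105, -0.001]
contact_force: [0.0, 0.4, -0.4]
gripper_width: 0.497
```

```bash
python3 - <<'E'
from h import *
o,r=st()
im=get_image('wrist');save('wrist1.png',im);w=world(im,o);np.savez('/tmp/wrist1.npz',w=w,p=im['pixels'])
print(im['tool_from_camera'])
E
```

```text
t 2.6 tcp [0.6414 0.1541 0.279 ] xang -12.01 zax [-0.0017  0.     -1.    ] F [ 0.   0.4 -0.4] w 0.497 q [0.05 0.34 1.23 0.   1.57 0.26]
[[ 9.99999868e-01 -4.41511192e-04  2.61339700e-04  9.21202152e-04]
 [ 3.46692814e-04  9.56983118e-01  2.90143398e-01 -7.42124880e-02]
 [-3.78199239e-04 -2.90143269e-01  9.56983145e-01 -1.69573701e-01]
 [ 0.00000000e+00  0.00000000e+00  0.00000000e+00  1.00000000e+00]]
```

View pics/wrist1.png

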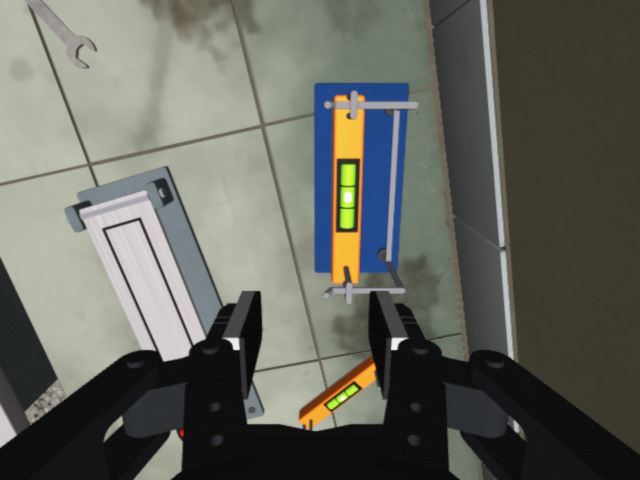

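The wrist view shows the level on the stand, with the vial at (347,196). A cross rod joins the posts on the right side at (393,190). Now the refined measurement.

```bash
python3 - <<'E'
from h import *
d=np.load('/tmp/wrist1.npz');w=d['w'];p=d['p'].astype(int)
r,g,b=p[...,0],p[...,1],p[...,2]
v,u=np.mgrid[:480,:640]
def rep(n,m,zr):
    m=m&(w[...,2]>zr[0])&(w[...,2]<zr[1])
    k,l,s,_=cv2.connectedComponentsWithStats(cv2.morphologyEx(m.astype(np.uint8),cv2.MORPH_CLOSE,np.ones((5,5))));i=1+np.argmax(s[1:,4]);m=(l==i)&m
    P=w[m];print(n,m.sum(),'mean',P.mean(0).round(4),cv2.minAreaRect(P[:,:2].astype(np.float32)*1000))
box=(u>310)&(u<420)&(v>75)&(v<300)
rep('level',(r>150)&(b<90)&box,(.07,.09))
rep('vial',(g>r+30)&(g>150)&(b<120)&box,(.06,.1))
rep('stand',(b>120)&(r<60)&box,(.005,.016))
rep('hookA',box&(v<130),(.105,.14)); rep('hookB',box&(v>270),(.105,.14))
rep('outl',(r<80)&(g<80)&(u>95)&(u<200)&(v>210)&(v<350),(.04,.06))
for y in (140,190,230):
    i=np.argmax(w[y,385:402,2]);print(y,385+i,w[y,385+i].round(4))
E
```

```text
level 3716 mean [0.6722 0.1493 0.0779] ((671.3963623046875, 143.25677490234375), (170.29713439941406, 28.012832641601562), 78.04521942138672)
vial 689 mean [0.6723 0.1491 0.081 ] ((672.7505493164062, 149.43394470214844), (61.56114196777344, 13.163616180419922), 77.82136535644531)
stand 4090 mean [0.7078 0.1352 0.0098] ((707.934814453125, 128.3039093017578), (187.045166015625, 34.074951171875), 78.81075286865234)
hookA 899 mean [0.7011 0.2268 0.1171] ((702.6276245117188, 224.3302459716797), (21.345380783081055, 74.6136474609375), 68.8868637084961)
hookB 578 mean [0.6667 0.0686 0.1164] ((670.076171875, 69.50891876220703), (18.24777603149414, 75.46574401855469), 83.29166412353516)
outl 443 mean [0.4373 0.1002 0.0469] ((437.9049987792969, 85.72537231445312), (45.001399993896484, 158.1045379638672), 3.9711833000183105)
140 395 [0.7316 0.1887 0.0447]
190 391 [0.72   0.1394 0.0445]
230 390 [0.7124 0.0966 0.0438]
```

```bash
python3 -c "
from h import *
to([.6715,.149,.047])"
```

```text
t 2.65 tcp [0.6407 0.1553 0.2794] xang -11.95 zax [-1.5e-03  3.0e-04 -1.0e+00] F [-0.3 -0.2 -0.2] w 0.501 q [0.05 0.34 1.23 0.   1.57 0.26]
tool shift [ 3.180e-02 -2.000e-04  2.323e-01]
```

Request:
apply_moves(
  deltas=[
    [0,0,0,0.016,0,0.02,0],
    [0,0,0,0.0155,0,0.03,0],
    [0,0,0,0,0,0.03,0],
    [0,0,0,0,0,0.03,0],
    [0,0,0,0,0,0.03,0],
    [0,0,0,0,0,0.03,0],
    [0,0,0,0,0,0,0],
  ],
)

```text
time_s: 3.23
eef_pos: [0.6656, 0.1502, 0.1022]
tool_rot: [0.001, 0.995, -0.103, -0.007]
contact_force: [-0.2, 0.2, -2.2]
gripper_width: 0.497
```

```bash
python3 - <<'E'
from h import *
to([.6715,.149,.047]);o,r=st()
im=get_image('wrist');save('wrist2.png',im)
E
```

```text
t 3.23 tcp [0.6656 0.1502 0.1022] xang -11.85 zax [-1.370e-02 -4.000e-04 -9.999e-01] F [-0.2  0.2 -2.2] w 0.497 q [0.05 0.53 1.34 0.   1.29 0.25]
tool shift [ 0.0068 -0.0002  0.0551]
t 3.23 tcp [0.6656 0.1502 0.1022] xang -11.85 zax [-1.370e-02 -4.000e-04 -9.999e-01] F [-0.2  0.2 -2.2] w 0.497 q [0.05 0.53 1.34 0.   1.29 0.25]
```

View pics/wrist2.png

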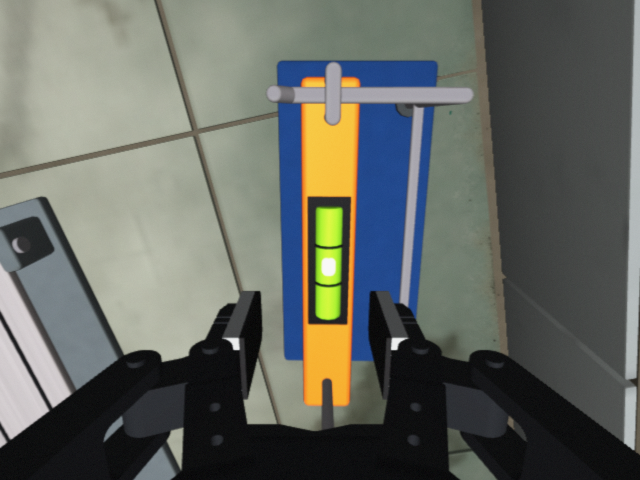

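Request:
apply_moves(
  deltas=[
    [0,0,0,0,0,0,0],
    [0,0,0,0,0,0,0],
    [0,0,0,0,0,0,0],
  ],
)

```text
time_s: 3.53
eef_pos: [0.6735, 0.1494, 0.1136]
tool_rot: [-0.0, 0.995, -0.104, 0.003]
contact_force: [-0.3, -0.2, -0.6]
gripper_width: 0.501
```

```bash
python3 - <<'E'
from h import *
to([.6715,.149,.047])
E
```

```text
t 3.53 tcp [0.6735 0.1494 0.1136] xang -11.99 zax [ 5.3e-03  3.0e-04 -1.0e+00] F [-0.3 -0.2 -0.6] w 0.501 q [0.04 0.52 1.33 0.   1.29 0.25]
tool shift [-0.0022  0.0009  0.0666]
```

Request:
apply_moves(
  deltas=[
    [0,0,0,0,0,0.012,0],
    [0,0,0,0,0,0.016,0],
    [0,0,0,0,0,0.016,0],
    [0,0,0,0,0,0.012,0],
    [0,0,0,0,0,0.006,0],
    [0,0,0,0,0,0,0],
    [0,0,0,0,0,0,0],
    [0,0,0,0,0,0,0],
  ],
)

```text
time_s: 4.2
eef_pos: [0.6726, 0.149, 0.0493]
tool_rot: [-0.0, 0.994, -0.105, 0.001]
contact_force: [-0.9, -0.1, 1.8]
gripper_width: 0.499
```

```bash
python3 - <<'E'
from h import *
to([.6715,.149,.047]);o,r=st()
im=get_image('wrist');save('wrist3.png',im)
E
```

```text
t 4.2 tcp [0.6726 0.149  0.0493] xang -12.03 zax [ 2.1e-03  1.0e-04 -1.0e+00] F [-0.9 -0.1  1.8] w 0.499 q [0.04 0.59 1.36 0.   1.19 0.25]
tool shift [-0.0011  0.0002  0.0023]
t 4.2 tcp [0.6726 0.149  0.0493] xang -12.03 zax [ 2.1e-03  1.0e-04 -1.0e+00] F [-0.9 -0.1  1.8] w 0.499 q [0.04 0.59 1.36 0.   1.19 0.25]
```

View pics/wrist3.png

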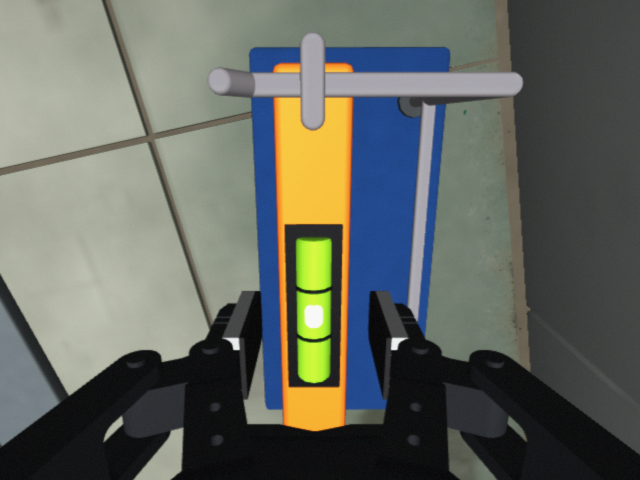

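The level sits centred between the pads (vial at (314,310)). Closing the gripper.

Request:
apply_moves(
  deltas=[
    [0,0,0,0,0,0,0.6],
    [0,0,0,0,0,0,0.6],
    [0,0,0,0,0,0,0.6],
    [0,0,0,0,0,0,0.6],
    [0,0,0,0,0,0,0.8],
    [0,0,0,0,0,0,0.8],
  ],
  newtons=50,
)

```text
time_s: 4.75
eef_pos: [0.6725, 0.149, 0.0494]
tool_rot: [-0.0, 0.994, -0.105, 0.001]
contact_force: [-1.3, -0.2, 5.8]
gripper_width: 0.271
```

```bash
python3 -c "
from h import *
st()"
```

```text
t 4.75 tcp [0.6725 0.149  0.0494] xang -12.03 zax [ 0.0021  0.     -1.    ] F [-1.3 -0.2  5.8] w 0.271 q [ 0.04  0.59  1.37 -0.    1.19  0.25]
```

Request:
apply_moves(
  deltas=[
    [0,0,0,0,0,-0.003,0.8],
    [0,0,0,0,0,-0.005,0.8],
    [0,0,0,0,0,-0.005,0.8],
    [0,0,0,0,0,-0.005,0.8],
    [0,0,0,0,0,-0.004,0.8],
    [0,0,0,0,0,0,0.8],
    [0,0,0,0,0,0,0.8],
    [0,0,0,0,0,0,0.8],
  ],
)

```text
time_s: 5.42
eef_pos: [0.6715, 0.149, 0.0699]
tool_rot: [0.0, 0.994, -0.105, -0.0]
contact_force: [-0.6, 0.8, 0.6]
gripper_width: 0.1
```

```bash
python3 - <<'E'
from h import *
o,r=st()
im=get_image('wrist');save('wrist4.png',im)
im=get_image('scene');save('scene4.png',im)
cv2.imwrite('pics/scene4c.png',cv2.resize(im['pixels'][130:260,200:380,::-1],None,fx=4,fy=4,interpolation=cv2.INTER_CUBIC))
E
```

```text
t 5.42 tcp [0.6715 0.149  0.0699] xang -12.03 zax [-3.e-04  0.e+00 -1.e+00] F [-0.6  0.8  0.6] w 0.1 q [0.04 0.56 1.36 0.   1.22 0.25]
```

View pics/wrist4.png

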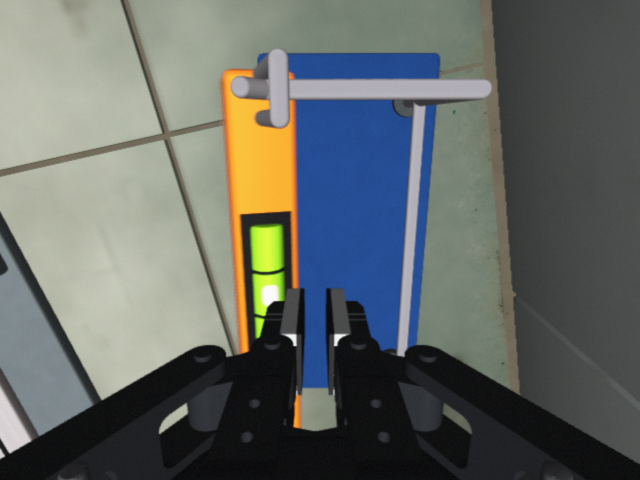

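View pics/scene4c.png

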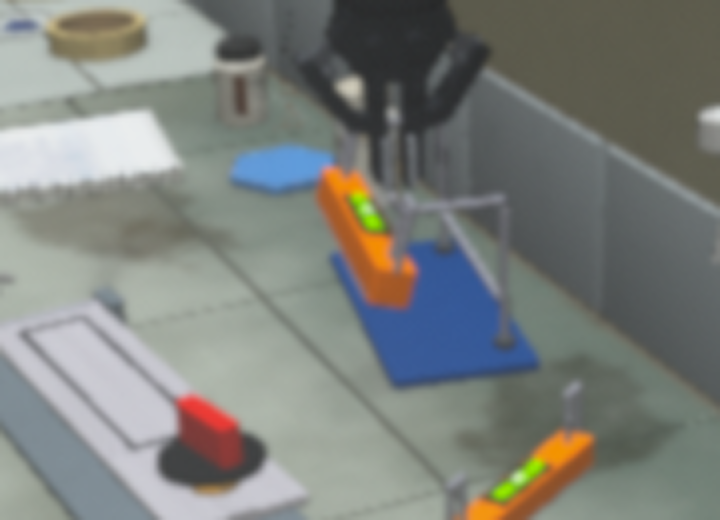

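The wrist picture shows the level has slipped out. It now hangs to the left of the shut fingers, with its vial at (268,290), and its eye is still on the hook. I'll measure the finger-tip geometry and where the level is before trying again.

```bash
python3 - <<'E'
from h import *
o,r=st()
im=get_image('wrist');w=world(im,o);np.savez('/tmp/wrist5.npz',w=w,p=im['pixels'],z=im['z_map'])
T=(w-o['eef_pos'])@r
for (v,u) in [(292,292),(292,336),(320,292),(350,300),(350,330),(380,300),(300,285),(300,345),(400,270),(320,303),(320,326)]: print((u,v),im['pixels'][v,u],T[v,u].round(4),w[v,u].round(4))
p=im['pixels'].astype(int);m=(p[...,0]>150)&(p[...,2]<90)&(w[...,2]>.05)
m[:, :150]=0
P=w[m];print('level',m.sum(),P.mean(0).round(4),np.percentile(P[:,2],[2,25,50,75,98]).round(4),cv2.minAreaRect(P[:,:2].astype(np.float32)*1000))
X=np.c_[P[:,:2],np.ones(len(P))];
g=(p[...,1]>p[...,0]+30)&(p[...,1]>150)&(p[...,2]<120);print('vial',w[g].mean(0))
# height cross-section across level at row 180
for u in range(222,300,6): print(u,w[180,u].round(4),p[180,u])
E
```

```text
t 5.52 tcp [0.6713 0.149  0.0696] xang -12.03 zax [-9.e-04 -0.e+00 -1.e+00] F [ 0.1 -0.4 -0.1] w 0.102 q [0.04 0.56 1.36 0.   1.22 0.25]
(292, 292) [74 74 74] [-0.0077 -0.0114 -0.0345] [0.6662 0.1617 0.1042]
(336, 292) [73 74 74] [ 0.0089 -0.0111 -0.0341] [0.6824 0.158  0.1037]
(292, 320) [73 72 74] [-0.0065 -0.0115 -0.0561] [0.6674 0.1615 0.1257]
(300, 350) [55 54 56] [-0.0037 -0.0054 -0.0638] [0.6689 0.155  0.1335]
(330, 350) [58 57 58] [ 0.0056 -0.0051 -0.0634] [0.6779 0.1527 0.133 ]
(300, 380) [57 55 57] [-0.0038  0.0051 -0.0644] [0.6666 0.1447 0.1341]
(285, 300) [140 157 119] [-0.0098 -0.0112 -0.041 ] [0.664  0.162  0.1107]
(345, 300) [ 52  68 108] [0.0204 0.0383 0.0601] [0.6832 0.1072 0.0095]
(270, 400) [17 18 17] [-0.0085 -0.0174 -0.1009] [0.6667 0.1678 0.1705]
(303, 320) [24 18 12] [-0.0034 -0.0026 -0.04  ] [0.6685 0.1522 0.1096]
(326, 320) [15 27 50] [ 0.0051 -0.0026 -0.0401] [0.6768 0.1505 0.1097]
level 10260 [0.6635 0.1922 0.0793] [0.0755 0.077  0.0782 0.0793 0.0832] ((658.5615234375, 158.43295288085938), (171.0811767578125, 31.192049026489258), 78.07206726074219)
vial [0.65794446 0.16824014 0.08183568]
222 [ 0.6242  0.1974 -0.0008] [144 152 138]
228 [ 0.6278  0.1966 -0.0009] [144 152 136]
234 [6.317e-01 1.960e-01 2.000e-04] [156 142 121]
240 [ 0.635   0.1951 -0.001 ] [239 161  77]
246 [0.6551 0.2034 0.0794] [250 194  63]
252 [0.6573 0.2027 0.0785] [250 197  63]
258 [0.6597 0.2022 0.0783] [249 194  60]
264 [0.6622 0.2017 0.0787] [250 192  58]
270 [0.6643 0.201  0.0771] [250 191  60]
276 [0.667  0.2007 0.0785] [250 188  56]
282 [0.6692 0.2    0.0774] [250 187  57]
288 [0.6717 0.1995 0.0772] [250 185  52]
294 [0.674  0.1989 0.0766] [249 182  52]
```

```bash
python3 - <<'E'
from h import *
o,r=st()
d=np.load('/tmp/wrist5.npz');w=d['w'];p=d['p']
T=(w-o['eef_pos'])@r
fm=(np.abs(T[...,0])<.03)&(np.abs(T[...,1])<.02)&(T[...,2]<-.005)
print('finger px',fm.sum(),'max toolz',np.percentile(T[fm][:,2],[90,99,100]))
c=d['p'][260:420,230:400];cv2.imwrite('pics/fing5.png',cv2.resize(c[...,::-1],None,fx=3.5,fy=3.5,interpolation=cv2.INTER_NEAREST))
im=get_image('scene');w=world(im);c=im['pixels'][100:240,240:360];cv2.imwrite('pics/scene5.png',cv2.resize(c[...,::-1],None,fx=5,fy=4.2,interpolation=cv2.INTER_CUBIC))
f=(np.linalg.norm(w[...,:2]-o['eef_pos'][:2],axis=-1)<.04)&(im['pixels'].max(-1)<90)
v,u=np.nonzero(f);print(len(v));Q=w[f]
for i in np.argsort(Q[:,2])[:12]: print(u[i],v[i],Q[i].round(4),im['pixels'][v[i],u[i]])
E
```

```text
t 5.57 tcp [0.6713 0.1489 0.0697] xang -12.03 zax [-8.e-04 -0.e+00 -1.e+00] F [ 1.  -0.   0.4] w 0.098 q [ 0.04  0.56  1.36 -0.    1.22  0.25]
finger px 35714 max toolz [-0.03298621 -0.00686507 -0.00500207]
1485
301 176 [0.6749 0.1402 0.0996] [78 83 79]
300 175 [0.6755 0.1479 0.0997] [82 84 78]
300 174 [0.6772 0.1515 0.101 ] [76 76 71]
305 174 [0.6876 0.1419 0.1022] [75 78 76]
301 175 [0.674  0.138  0.1034] [72 75 73]
304 174 [0.6832 0.1387 0.1042] [87 89 89]
300 173 [0.6768 0.1501 0.1044] [74 74 67]
301 174 [0.6749 0.1398 0.1054] [69 71 70]
295 174 [0.6604 0.1463 0.106 ] [84 80 79]
304 173 [0.6832 0.1385 0.1071] [78 81 83]
305 173 [0.6844 0.1348 0.1081] [68 71 72]
294 173 [0.6585 0.1484 0.1085] [75 64 59]
```

View pics/scene5.png

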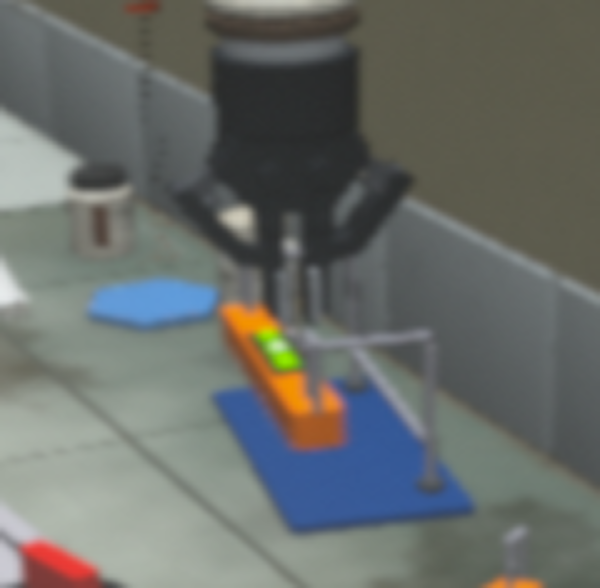

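View pics/fing5.png

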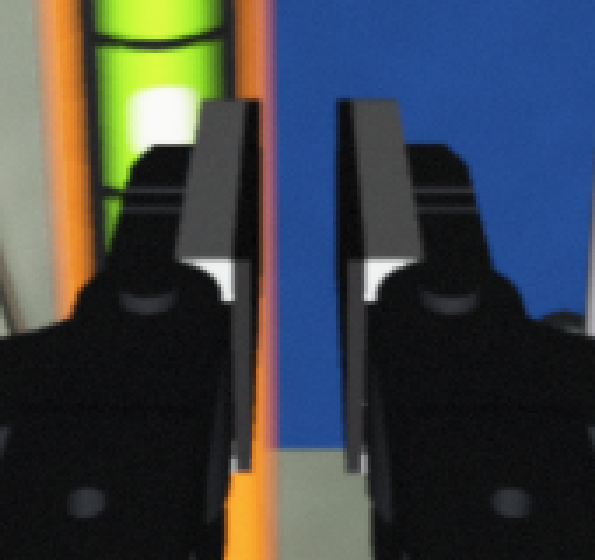

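Both cameras put the shut finger tips at about z = 0.100–0.104 while the stated TCP is at 0.070. So the real tips are about 32 mm short of the stated TCP, and I had pinched only the level's top edges. I'll go by the measured tip. First I back off, open and look again.

Request:
apply_moves(
  deltas=[
    [0,0,0,0,0,-0.01,0.8],
    [0,0,0,0,0,-0.02,0.8],
    [0,0,0,-0.01,0,-0.02,0.8],
    [0,0,0,-0.008,0,-0.02,0],
    [0,0,0,0,0,-0.01,0],
    [0,0,0,0,0,0,0],
    [0,0,0,0,0,0,0],
    [0,0,0,0,0,0,0],
  ],
)

```text
time_s: 6.28
eef_pos: [0.6535, 0.1525, 0.1486]
tool_rot: [0.0, 0.994, -0.105, -0.001]
contact_force: [-0.9, 0.5, -0.3]
gripper_width: 0.498
```

```bash
python3 - <<'E'
from h import *
o,r=st()
im=get_image('wrist');save('wrist6.png',im);w=world(im,o);p=im['pixels'].astype(int);T=(w-o['eef_pos'])@r
g=(p[...,1]>p[...,0]+30)&(p[...,1]>150)&(p[...,2]<120)&(w[...,2]>.06);P=w[g];print('vial',P.mean(0),cv2.minAreaRect(P[:,:2].astype(np.float32)*1000))
m=(p[...,0]>150)&(p[...,2]<90)&(w[...,2]>.06);P=w[m];print('level',m.sum(),P.mean(0).round(4),cv2.minAreaRect(P[:,:2].astype(np.float32)*1000))
for (v,u) in [(294,240),(294,386),(320,250),(320,380)]: print((u,v),p[v,u],T[v,u].round(4))
E
```

```text
t 6.28 tcp [0.6535 0.1525 0.1486] xang -12.04 zax [-2.1e-03 -2.0e-04 -1.0e+00] F [-0.9  0.5 -0.3] w 0.498 q [ 0.05  0.45  1.35 -0.    1.34  0.26]
vial [0.65846162 0.15281005 0.08192977] ((663.0364990234375, 172.58164978027344), (105.3657455444336, 13.30905532836914), 77.76641845703125)
level 8175 [0.6579 0.1592 0.0794] ((657.4149780273438, 152.30792236328125), (182.5614013671875, 27.240686416625977), 78.14391326904297)
(240, 294) [130 132 123] [-0.027  -0.0112 -0.036 ]
(386, 294) [69 70 71] [ 0.0277 -0.0108 -0.0352]
(250, 320) [6 7 6] [-0.0206 -0.0099 -0.0532]
(380, 320) [10 10 11] [ 0.0223 -0.0106 -0.0546]
```

View pics/wrist6.png

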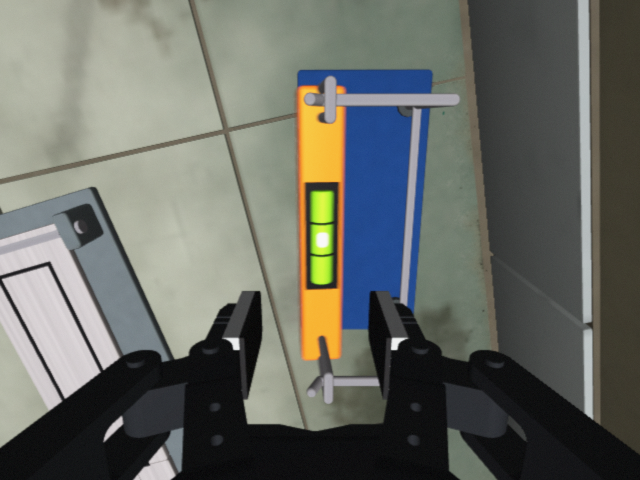

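Request:
apply_moves(
  deltas=[
    [0,0,0,0.004,0,0.01,0],
    [0,0,0,0,0,0.02,0],
    [0,0,0,0,0,0.02,0],
    [0,0,0,0,0,0.02,0],
    [0,0,0,0,0,0.01,0],
    [0,0,0,0,0,0,0],
    [0,0,0,0,0,0,0],
    [0,0,0,0,0,0,0],
  ],
)

```text
time_s: 7.0
eef_pos: [0.6589, 0.1519, 0.0712]
tool_rot: [-0.0, 0.994, -0.105, 0.001]
contact_force: [1.3, 0.1, 0.3]
gripper_width: 0.503
```

```bash
python3 - <<'E'
from h import *
to([.6574,.1523,.017])
im=get_image('wrist');save('wrist7.png',im)
E
```

```text
t 7.0 tcp [0.6589 0.1519 0.0712] xang -12.03 zax [ 1.9e-03  1.0e-04 -1.0e+00] F [1.3 0.1 0.3] w 0.503 q [ 0.05  0.53  1.4  -0.    1.21  0.26]
tool shift [-0.0016 -0.0001  0.0542]
```

View pics/wrist7.png

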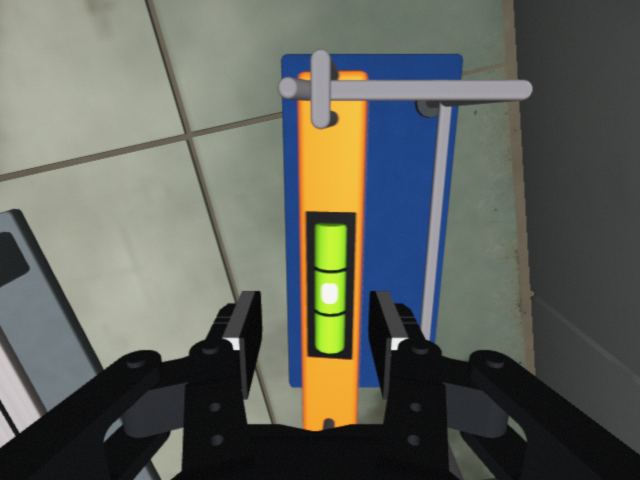

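```bash
cat >> h.py <<'E'
def lev(name):
    o,r=st();im=get_image('wrist');save(name,im);w=world(im,o);p=im['pixels'].astype(int);T=(w-o['eef_pos'])@r
    m=(p[...,0]>150)&(p[...,2]<90)&(w[...,2]>.05)&(w[...,2]<.3)&(abs(T[...,0])<.05);P=w[m];rc=cv2.minAreaRect(P[:,:2].astype(np.float32)*1000);print('level',m.sum(),P.mean(0).round(4),rc)
    A=np.c_[(T[m][:,:2]),np.ones(m.sum())];c=np.linalg.lstsq(A,P[:,2],rcond=None)[0];print('z plane in tool xy',c.round(4))
    print('tool x of level centre',np.median(T[m][:,0]).round(4), np.percentile(T[m][:,0],[2,98]).round(4))
E
python3 -c "
from h import *
lev('wrist8.png')"
```

```text
t 7.05 tcp [0.6592 0.1519 0.0717] xang -12.04 zax [ 2.8e-03  1.0e-04 -1.0e+00] F [0.3 0.1 0.8] w 0.5 q [ 0.05  0.53  1.4  -0.    1.21  0.26]
level 14826 [0.672  0.1639 0.0795] ((670.2283935546875, 154.76889038085938), (173.3591766357422, 28.557392120361328), 78.17424774169922)
z plane in tool xy [ 0.0083 -0.0213  0.0791]
tool x of level centre 0.0103 [-0.0037  0.0229]
```

Request:
apply_moves(
  deltas=[
    [0,0,0,0,0,0,0],
    [0,0,0,0,0,0,0],
    [0,0,0,0,0,0,0],
    [0,0,0,0,0,0,0],
  ],
)

```text
time_s: 7.43
eef_pos: [0.6581, 0.1519, 0.0704]
tool_rot: [-0.0, 0.994, -0.105, 0.0]
contact_force: [-0.7, 0.3, -0.1]
gripper_width: 0.501
```

```bash
python3 -c "
from h import *
lev('wrist9.png')"
```

```text
t 7.43 tcp [0.6581 0.1519 0.0704] xang -12.03 zax [ 5.e-04  0.e+00 -1.e+00] F [-0.7  0.3 -0.1] w 0.501 q [ 0.05  0.53  1.4  -0.    1.21  0.26]
level 15004 [0.6678 0.1661 0.079 ] ((665.6126098632812, 156.44512939453125), (171.75885009765625, 27.55181884765625), 78.29650115966797)
z plane in tool xy [ 0.0176 -0.0184  0.0786]
tool x of level centre 0.0067 [-0.0068  0.0194]
```

Request:
apply_moves(
  deltas=[
    [0,0,0,0,0,0,0],
    [0,0,0,0,0,0,0],
    [0,0,0,0,0,0,0],
  ],
)

```text
time_s: 7.73
eef_pos: [0.6579, 0.1519, 0.07]
tool_rot: [0.0, 0.994, -0.105, -0.0]
contact_force: [0.1, 0.5, 0.1]
gripper_width: 0.5
```

```bash
python3 -c "
from h import *
lev('wrist10.png')"
```

```text
t 7.73 tcp [0.6579 0.1519 0.07  ] xang -12.03 zax [-1.e-04 -0.e+00 -1.e+00] F [0.1 0.5 0.1] w 0.5 q [ 0.05  0.53  1.4  -0.    1.21  0.26]
level 15160 [0.6596 0.1677 0.0792] ((658.2606811523438, 158.43569946289062), (170.91419982910156, 27.796571731567383), 78.17633056640625)
z plane in tool xy [-0.0621 -0.0192  0.0788]
tool x of level centre -0.002 [-0.0144  0.0123]
```

View pics/wrist10.png

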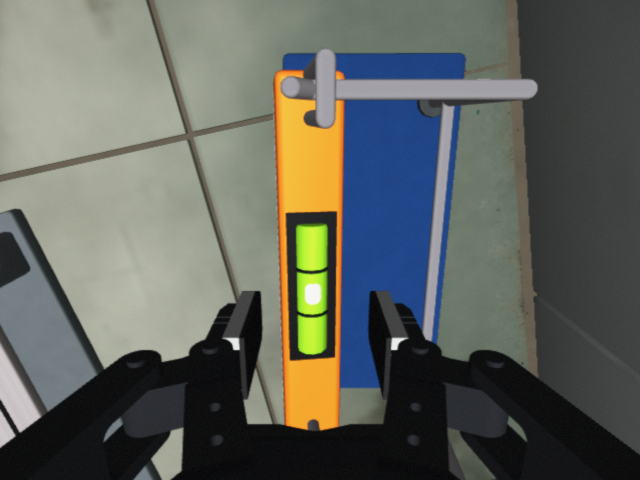

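The level is swinging gently on its hooks, so I'll let it settle.

Request:
apply_moves(
  deltas=[
    [0,0,0,0,0,0,0],
    [0,0,0,0,0,0,0],
    [0,0,0,0,0,0,0],
    [0,0,0,0,0,0,0],
    [0,0,0,0,0,0,0],
    [0,0,0,0,0,0,0],
    [0,0,0,0,0,0,0],
    [0,0,0,0,0,0,0],
  ],
)

```text
time_s: 8.45
eef_pos: [0.6579, 0.1519, 0.0701]
tool_rot: [0.0, 0.994, -0.105, -0.0]
contact_force: [-0.3, 0.1, 0.2]
gripper_width: 0.496
```

Request:
apply_moves(
  deltas=[
    [0,0,0,0,0,0,0],
    [0,0,0,0,0,0,0],
    [0,0,0,0,0,0,0],
    [0,0,0,0,0,0,0],
    [0,0,0,0,0,0,0],
    [0,0,0,0,0,0,0],
    [0,0,0,0,0,0,0],
    [0,0,0,0,0,0,0],
  ],
)

```text
time_s: 9.12
eef_pos: [0.6579, 0.1519, 0.0701]
tool_rot: [0.0, 0.994, -0.105, 0.0]
contact_force: [0.2, 0.6, 0.4]
gripper_width: 0.502
```

```bash
python3 -c "
from h import *
lev('wrist11.png')"
```

```text
t 9.12 tcp [0.6579 0.1519 0.0701] xang -12.03 zax [ 0. -0. -1.] F [0.2 0.6 0.4] w 0.502 q [ 0.05  0.53  1.4  -0.    1.21  0.26]
level 15037 [0.664  0.1669 0.0788] ((662.393798828125, 157.72930908203125), (170.2183074951172, 27.97084617614746), 78.04525756835938)
z plane in tool xy [-0.0462 -0.0171  0.0787]
tool x of level centre 0.0025 [-0.0103  0.0163]
```

Request:
apply_moves(
  deltas=[
    [0,0,0,0,0,0,0],
    [0,0,0,0,0,0,0],
    [0,0,0,0,0,0,0],
  ],
)

```text
time_s: 9.42
eef_pos: [0.6579, 0.1519, 0.0701]
tool_rot: [0.0, 0.994, -0.105, -0.0]
contact_force: [0.5, -0.7, -0.3]
gripper_width: 0.499
```

```bash
python3 -c "
from h import *
lev('wrist12.png')"
```

```text
t 9.42 tcp [0.6579 0.1519 0.0701] xang -12.03 zax [-0. -0. -1.] F [ 0.5 -0.7 -0.3] w 0.499 q [ 0.05  0.53  1.4  -0.    1.21  0.26]
level 15044 [0.6651 0.1667 0.0785] ((663.3436279296875, 157.41622924804688), (170.3548583984375, 27.815378189086914), 78.08236694335938)
z plane in tool xy [-0.0279 -0.0115  0.0785]
tool x of level centre 0.0038 [-0.0092  0.0173]
```

Request:
apply_moves(
  deltas=[
    [0,0,0,0,0,0,0],
    [0,0,0,0,0,0,0],
    [0,0,0,0,0,0,0],
  ],
)

```text
time_s: 9.72
eef_pos: [0.6579, 0.1519, 0.0701]
tool_rot: [0.0, 0.994, -0.105, -0.0]
contact_force: [0.7, -0.5, 0.6]
gripper_width: 0.497
```

```bash
python3 -c "
from h import *
lev('wrist13.png')"
```

```text
t 9.72 tcp [0.6579 0.1519 0.0701] xang -12.03 zax [-1.e-04 -0.e+00 -1.e+00] F [ 0.7 -0.5  0.6] w 0.497 q [ 0.05  0.53  1.4  -0.    1.21  0.26]
level 15037 [0.6651 0.1667 0.0786] ((663.3037109375, 157.3803253173828), (170.38690185546875, 27.914758682250977), 78.08732604980469)
z plane in tool xy [-0.0301 -0.0132  0.0785]
tool x of level centre 0.0038 [-0.0092  0.0173]
```

Request:
apply_moves(
  deltas=[
    [0,0,0,0.004,0,0.006,0],
    [0,0,0,0,0,0.009,0],
    [0,0,0,0,0,0.01,0],
    [0,0,0,0,0,0.01,0],
    [0,0,0,0,0,0.01,0],
    [0,0,0,0,0,0.008,0],
    [0,0,0,0,0,0,0],
    [0,0,0,0,0,0,0],
  ],
)

```text
time_s: 10.43
eef_pos: [0.6612, 0.151, 0.0161]
tool_rot: [0.0, 0.994, -0.105, -0.001]
contact_force: [-0.5, -0.3, -0.1]
gripper_width: 0.5
```

```bash
python3 -c "
from h import *
lev('wrist14.png')"
```

```text
t 10.43 tcp [0.6612 0.151  0.0161] xang -12.03 zax [-1.8e-03 -1.0e-04 -1.0e+00] F [-0.5 -0.3 -0.1] w 0.5 q [0.05 0.61 1.41 0.   1.13 0.26]
level 21848 [0.6709 0.193  0.0788] ((668.7526245117188, 182.99708557128906), (119.1063232421875, 27.834110260009766), 78.09503173828125)
z plane in tool xy [-0.011   0.003   0.0789]
tool x of level centre 0.0009 [-0.0126  0.0139]
```

View pics/wrist14.png

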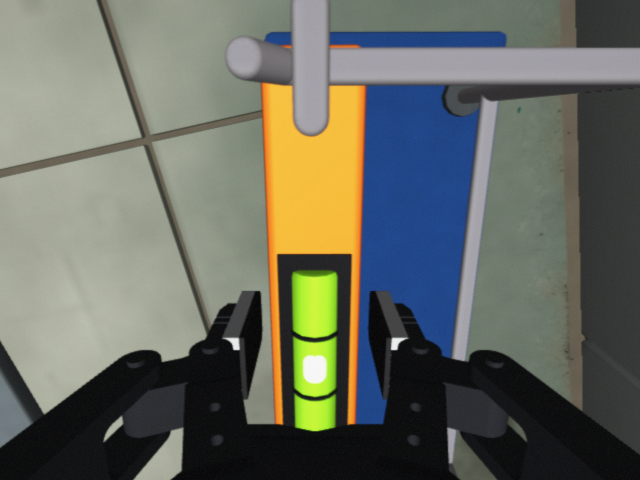

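Request:
apply_moves(
  deltas=[
    [0,0,0,0,0,0,0.3],
    [0,0,0,0,0,0,0.5],
    [0,0,0,0,0,0,0.7],
    [0,0,0,0,0,0,1],
    [0,0,0,0,0,0,1],
    [0,0,0,0,0,0,1],
    [0,0,0,0,0,0,1],
    [0,0,0,0,0,0,1],
  ],
  newtons=50,
)

```text
time_s: 11.15
eef_pos: [0.6625, 0.1511, 0.0179]
tool_rot: [-0.0, 0.994, -0.105, 0.001]
contact_force: [-0.1, 0.5, 4.1]
gripper_width: 0.321
```

```bash
python3 -c "
from h import *
lev('wrist15.png')"
```

```text
t 11.15 tcp [0.6625 0.1511 0.0179] xang -12.03 zax [ 0.0015  0.     -1.    ] F [-0.1  0.5  4.1] w 0.321 q [ 0.05  0.61  1.41 -0.    1.13  0.26]
level 21099 [0.6721 0.1922 0.0786] ((669.8737182617188, 181.89657592773438), (120.33318328857422, 27.794599533081055), 78.09832763671875)
z plane in tool xy [0.0055 0.0059 0.0788]
tool x of level centre 0.001 [-0.0124  0.014 ]
```

View pics/wrist15.png

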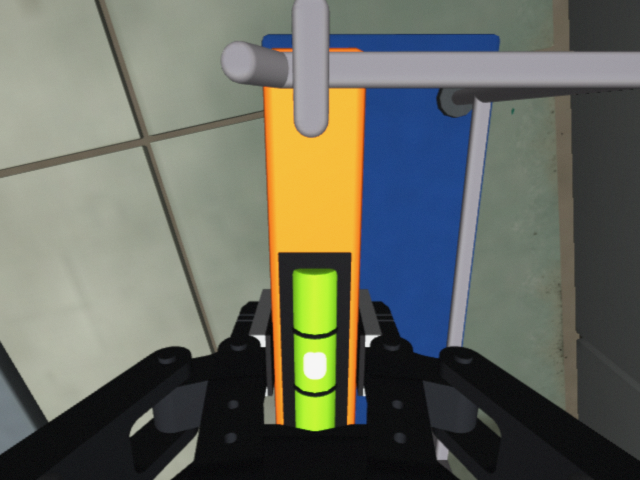

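Width 0.321 × 85 = 27.3 mm, which matches 28 mm, so the grip is good. Now I lift 23 mm.

Request:
apply_moves(
  deltas=[
    [0,0,0,0,0,-0.003,1],
    [0,0,0,0,0,-0.005,1],
    [0,0,0,0,0,-0.005,1],
    [0,0,0,0,0,-0.005,1],
    [0,0,0,0,0,-0.005,1],
    [0,0,0,0,0,0,1],
    [0,0,0,0,0,0,1],
    [0,0,0,0,0,0,1],
  ],
)

```text
time_s: 11.87
eef_pos: [0.6617, 0.151, 0.04]
tool_rot: [0.0, 0.994, -0.105, -0.0]
contact_force: [0.4, 0.3, -3.2]
gripper_width: 0.316
```

```bash
python3 -c "
from h import *
lev('wrist16.png')"
```

```text
t 11.87 tcp [0.6617 0.151  0.04  ] xang -12.03 zax [-3.e-04 -0.e+00 -1.e+00] F [ 0.4  0.3 -3.2] w 0.316 q [ 0.05  0.58  1.4  -0.    1.17  0.26]
level 21419 [0.6718 0.1938 0.1004] ((669.0604248046875, 181.80062866210938), (120.60187530517578, 27.776084899902344), 78.06169891357422)
z plane in tool xy [0.0003 0.0119 0.1009]
tool x of level centre 0.001 [-0.0124  0.014 ]
```

View pics/wrist16.png

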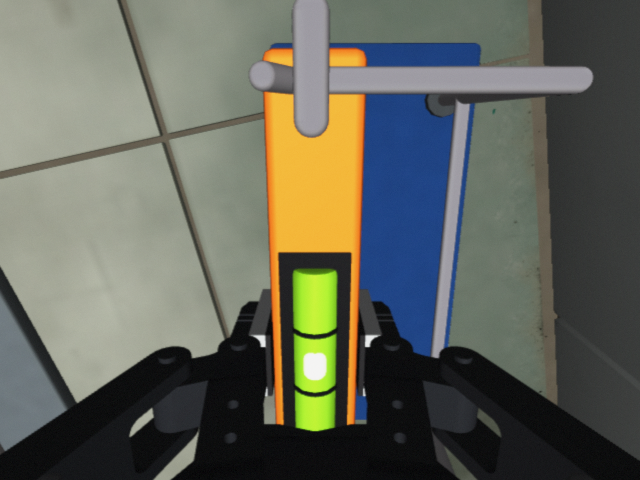

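Request:
apply_moves(
  deltas=[
    [0,0,0,-0.006,0,0,1],
    [0,0,0,-0.01,0,0,1],
    [0,0,0,-0.012,0,0,1],
    [0,0,0,-0.012,0,0,1],
    [0,0,0,-0.012,0,0,1],
    [0,0,0,-0.012,0,0,1],
    [0,0,0,-0.012,0,0,1],
    [0,0,0,-0.006,0,0,1],
  ],
)

```text
time_s: 12.58
eef_pos: [0.5796, 0.1686, 0.0396]
tool_rot: [0.0, 0.995, -0.105, -0.001]
contact_force: [0.5, -0.3, -3.1]
gripper_width: 0.327
```

Request:
apply_moves(
  deltas=[
    [0,0,0,0,0,-0.01,1],
    [0,0,0,0,0,-0.02,1],
    [0,0,0,0,0,-0.02,1],
    [0,0,0,0,0,-0.01,1],
    [0,0,0,0,0,0,1],
  ],
)

```text
time_s: 13.0
eef_pos: [0.5848, 0.1682, 0.1041]
tool_rot: [-0.001, 0.994, -0.105, 0.004]
contact_force: [0.2, -0.1, -1.9]
gripper_width: 0.32
```

```bash
python3 -c "
from h import *
lev('wrist17.png')
# spot from stage geometry
im=get_image('top');save('top17.png',im)"
```

```text
t 13.0 tcp [0.5848 0.1682 0.1041] xang -12.04 zax [ 7.4e-03  6.0e-04 -1.0e+00] F [ 0.2 -0.1 -1.9] w 0.32 q [ 0.08  0.33  1.6  -0.    1.21  0.29]
level 23698 [0.595  0.2137 0.1646] ((591.8427734375, 199.02792358398438), (120.42273712158203, 27.99247169494629), 78.0469970703125)
z plane in tool xy [0.0066 0.0132 0.1652]
tool x of level centre 0.0013 [-0.0124  0.0141]
```

View pics/wrist17.png

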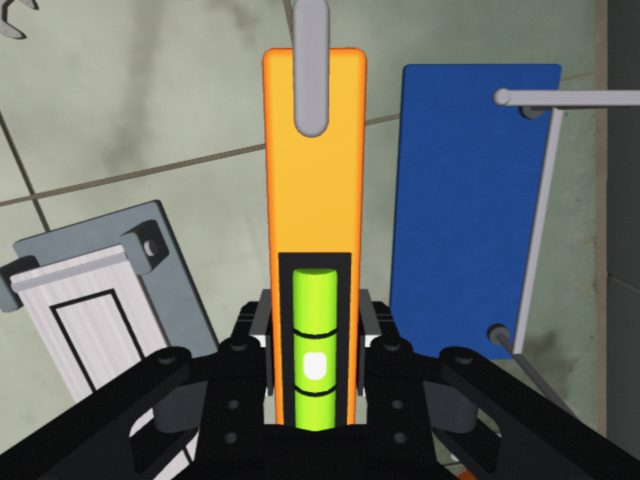

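View pics/top17.png

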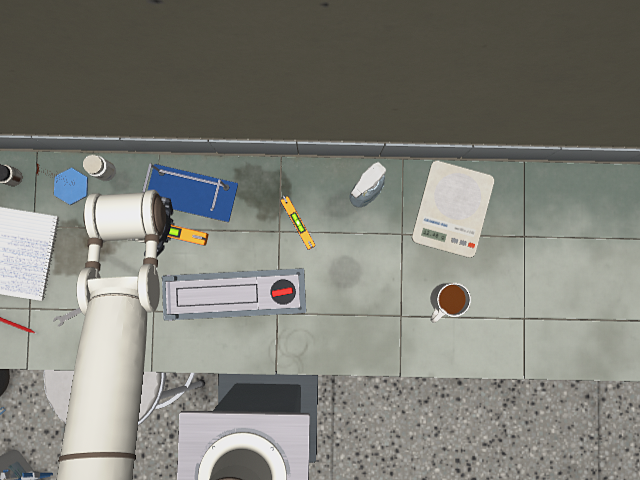

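Step 1 looks done: the level is clear of the stand, and its centre is within 1 mm of the TCP. Now I turn it to the stage's yaw.

Request:
apply_moves(
  deltas=[
    [0,0,-0.07,0,0,0,1],
    [0,0,-0.07,0,0,0,1],
    [0,0,-0.07,0,0,0,1],
    [0,0,-0.067,0,0,0,1],
    [0,0,0,0,0,0,1],
    [0,0,0,0,0,0,1],
  ],
)

```text
time_s: 13.6
eef_pos: [0.5807, 0.168, 0.0986]
tool_rot: [0.0, 0.999, 0.033, -0.001]
contact_force: [-0.3, 0.1, -2.7]
gripper_width: 0.322
```

```bash
python3 -c "
from h import *
to([.4375,.067,.104])"
```

```text
t 13.6 tcp [0.5807 0.168  0.0986] xang 3.73 zax [-2.6e-03 -2.0e-04 -1.0e+00] F [-0.3  0.1 -2.7] w 0.322 q [0.08 0.33 1.61 0.   1.21 0.02]
tool shift [-0.1495  0.0915 -0.005 ]
```

Request:
apply_moves(
  deltas=[
    [0,0,0,-0.015,0.009,0,1],
    [0,0,0,-0.025,0.0155,0,1],
    [0,0,0,-0.025,0.0155,0,1],
    [0,0,0,-0.025,0.0155,0,1],
    [0,0,0,-0.025,0.0155,0,1],
    [0,0,0,-0.02,0.0115,0,1],
    [0,0,0,-0.015,0.009,0,1],
    [0,0,0,0,0,0,1],
  ],
)

```text
time_s: 14.27
eef_pos: [0.4351, 0.0658, 0.099]
tool_rot: [0.0, 0.999, 0.032, -0.002]
contact_force: [-0.8, 0.0, -2.4]
gripper_width: 0.324
```

Request:
apply_moves(
  deltas=[
    [-0.03,0,0,0,0,0.02,1],
    [0,0,0,0,0,0.02,1],
    [0,0,0,0,0,0.01,1],
    [0,0,0,0,0,0,1],
    [0,0,0,0,0,0,1],
    [0,0,0,0,0,0,1],
  ],
)

```text
time_s: 14.77
eef_pos: [0.4392, 0.0659, 0.051]
tool_rot: [0.015, 0.999, 0.033, 0.001]
contact_force: [-0.2, 0.7, -2.9]
gripper_width: 0.319
```

```bash
python3 - <<'E'
from h import *
o,r=st();im=get_image('wrist');save('wrist18.png',im);w=world(im,o);np.savez('/tmp/wrist18.npz',w=w,p=im['pixels'],T=(w-o['eef_pos'])@r)
to([.4375,.067,.054])
E
```

```text
t 14.77 tcp [0.4392 0.0659 0.051 ] xang 3.82 zax [ 0.0035 -0.03   -0.9995] F [-0.2  0.7 -2.9] w 0.319 q [-0.1   0.01  2.09 -0.03  1.04 -0.15]
t 14.82 tcp [0.4394 0.0658 0.0512] xang 3.82 zax [ 0.0042 -0.0301 -0.9995] F [-0.5 -0.2 -2.5] w 0.32 q [-0.1   0.    2.09 -0.03  1.04 -0.15]
tool shift [-0.0018 -0.0012 -0.0028]
```

View pics/wrist18.png

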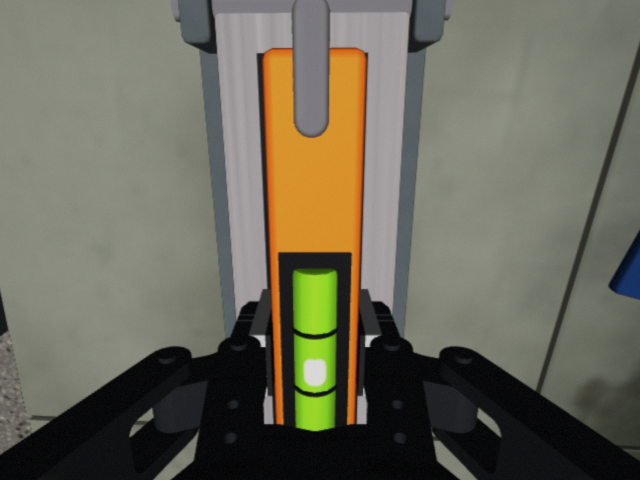

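Well aligned: the plate edges are symmetric about the level, and the black outline shows just beside it. Lowering.

Request:
apply_moves(
  deltas=[
    [0,0,0,0,0,0.008,1],
    [0,0,0,0,0,0.01,1],
    [0,0,0,0,0,0.009,1],
    [0,0,0,0,0,0.004,1],
    [0,0,0,0,0,0,1],
    [0,0,0,0,0,0,1],
    [0,0,0,0,0,0,1],
  ],
)

```text
time_s: 15.4
eef_pos: [0.4376, 0.065, 0.0192]
tool_rot: [0.015, 0.999, 0.034, -0.0]
contact_force: [-3.1, -0.1, 2.7]
gripper_width: 0.321
```

Request:
apply_moves(
  deltas=[
    [0,0,0,0,0,0.0015,1],
    [0,0,0,0,0,0.0015,1],
    [0,0,0,0,0,0,1],
    [0,0,0,0,0,0,1],
  ],
)

```text
time_s: 15.73
eef_pos: [0.4382, 0.0649, 0.0162]
tool_rot: [0.015, 0.999, 0.034, 0.0]
contact_force: [-4.3, -0.1, 4.7]
gripper_width: 0.317
```

Contact made (about 7 N). Releasing.

Request:
apply_moves(
  deltas=[
    [0,0,0,0,0,0,0.2],
    [0,0,0,0,0,0,0],
    [0,0,0,0,0,0,0],
    [0,0,0,0,0,0,0],
    [0,0,0,0,0,0,0],
  ],
)

```text
time_s: 16.15
eef_pos: [0.4393, 0.0648, 0.0166]
tool_rot: [0.015, 0.999, 0.033, 0.002]
contact_force: [1.2, -0.6, 2.8]
gripper_width: 0.499
```

Request:
apply_moves(
  deltas=[
    [0,0,0,0,0,-0.005,0],
    [0,0,0,0,0,-0.01,0],
    [0,0,0,0,0,-0.02,0],
    [0,0,0,0,0,-0.03,0],
    [0.03,0,0,0,0,-0.03,0],
    [0,0,0,0,0,-0.03,0],
    [0,0,0,0,0,0,0],
    [0,0,0,0,0,0,0],
  ],
)

```text
time_s: 16.82
eef_pos: [0.4392, 0.0676, 0.1433]
tool_rot: [0.0, 0.999, 0.033, 0.002]
contact_force: [1.0, -0.4, -0.9]
gripper_width: 0.5
```

```bash
python3 - <<'E'
from h import *
lev('wrist19.png')
E
```

```text
t 16.82 tcp [0.4392 0.0676 0.1433] xang 3.84 zax [ 4.e-03 -5.e-04 -1.e+00] F [ 1.  -0.4 -0.9] w 0.5 q [-0.12 -0.14  2.02 -0.    1.26 -0.19]
level 8129 [0.4377 0.078  0.0753] ((453.11614990234375, 64.05748748779297), (58.039886474609375, 189.545166015625), 3.293545961380005)
z plane in tool xy [0.0593 0.0278 0.0757]
tool x of level centre -0.0009 [-0.0144  0.0122]
```

View pics/wrist19.png

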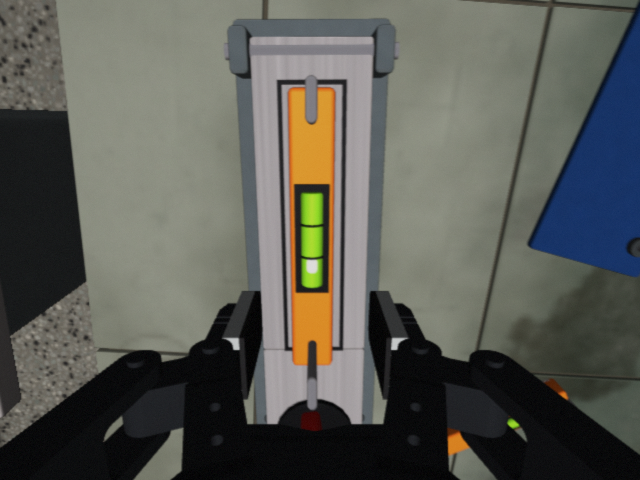

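The level lies inside the outline, and the bubble is at the foot end (312,266), as expected with the knob unpressed. Now I move toward the knob to measure its bar.

Request:
apply_moves(
  deltas=[
    [0,0,0,0,0.015,0,0],
    [0,0,0,0,0.025,0,0],
    [0,0,0,0,0.025,0,0],
    [0,0,0,0,0.025,0,0],
    [0,0,0,0,0.01,0,0],
    [0,0,0,0,0,0,0],
    [0,0,0,0,0,0,0],
    [0,0,0,0,0,0,0],
  ],
)

```text
time_s: 17.53
eef_pos: [0.4441, -0.0309, 0.1403]
tool_rot: [-0.001, 0.999, 0.034, -0.001]
contact_force: [-0.2, -0.3, -0.1]
gripper_width: 0.498
```

```bash
cat >> h.py <<'E'
def bar(name):
    o,r=st();im=get_image('wrist');save(name,im);w=world(im,o);p=im['pixels'].astype(int);T=(w-o['eef_pos'])@r
    red=(p[...,0]>120)&(p[...,1]<70)&(p[...,2]<70)&(w[...,2]>.03)&(w[...,2]<.13)
    zt=np.percentile(w[red][:,2],90);m=red&(w[...,2]>zt-.005);P=w[m]
    print('bar top',m.sum(),P.mean(0).round(4),cv2.minAreaRect(P[:,:2].astype(np.float32)*1000),'tool',T[m].mean(0).round(4))
    return im,w,p,T
def top(name):
    im=get_image('top');c=im['pixels'][250:340,150:310];cv2.imwrite('pics/'+name,cv2.resize(c[...,::-1],None,fx=5,fy=5,interpolation=cv2.INTER_CUBIC));save('full_'+name,im);return im
E
python3 - <<'E'
from h import *
bar('wrist20.png');top('top20.png')
E
```

```text
t 17.53 tcp [ 0.4441 -0.0309  0.1403] xang 3.88 zax [-0.0016  0.0011 -1.    ] F [-0.2 -0.3 -0.1] w 0.498 q [-0.34 -0.13  2.02  0.    1.25 -0.41]
bar top 1422 [ 0.4506 -0.0891  0.0967] ((450.77191162109375, -90.26840209960938), (13.249143600463867, 46.869789123535156), 11.972234725952148) tool [0.0027 0.0586 0.0436]
```

View pics/wrist20.png

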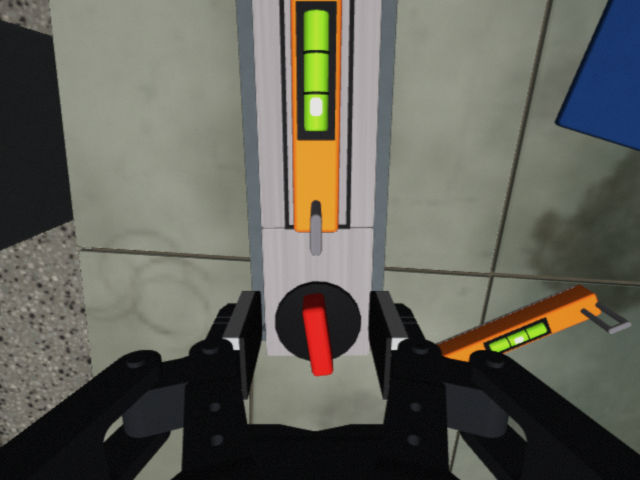

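View pics/full_top20.png

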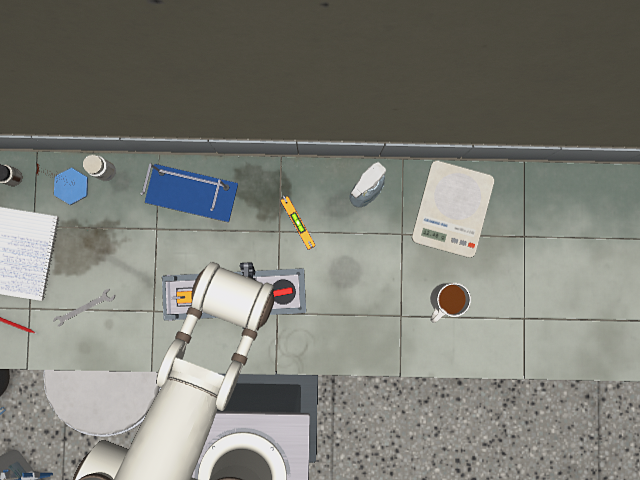

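The wrist view shows the red bar at (318,335), centre (0.450,−0.0905), top at z = 0.097, jaw direction 12°. In the top view the wrist joint covers the level for now. Aligning over the bar.

Request:
apply_moves(
  deltas=[
    [0,0,-0.07,0,0.01,0,0],
    [0,0,-0.071,0,0.02,0,0],
    [0,0,0,0,0.02,0,0],
    [0,0,0,0,0.007,0,0],
    [0,0,0,0,0,0,0],
    [0,0,0,0,0,0,0],
    [0,0,0,0,0,0,0],
    [0,0,0,0,0,0,0],
  ],
)

```text
time_s: 18.3
eef_pos: [0.4535, -0.0873, 0.141]
tool_rot: [-0.0, 0.995, 0.104, -0.0]
contact_force: [0.1, -0.1, 0.2]
gripper_width: 0.5
```

```bash
python3 - <<'E'
from h import *
to([.4505,-.0905,.039]);bar('wrist21.png');top('top21.png')
E
```

```text
t 18.3 tcp [ 0.4535 -0.0873  0.141 ] xang 11.98 zax [-3.e-04  4.e-04 -1.e+00] F [ 0.1 -0.1  0.2] w 0.5 q [-0.45 -0.08  1.97  0.    1.25 -0.66]
tool shift [-0.0036  0.0026  0.102 ]
t 18.3 tcp [ 0.4535 -0.0873  0.141 ] xang 11.98 zax [-3.e-04  4.e-04 -1.e+00] F [ 0.1 -0.1  0.2] w 0.5 q [-0.45 -0.08  1.97  0.    1.25 -0.66]
bar top 1687 [ 0.4505 -0.0893  0.0968] ((450.5093078613281, -90.2313232421875), (12.79498291015625, 45.86080551147461), 12.075298309326172) tool [-0.0034  0.0014  0.0442]
```

View pics/wrist21.png

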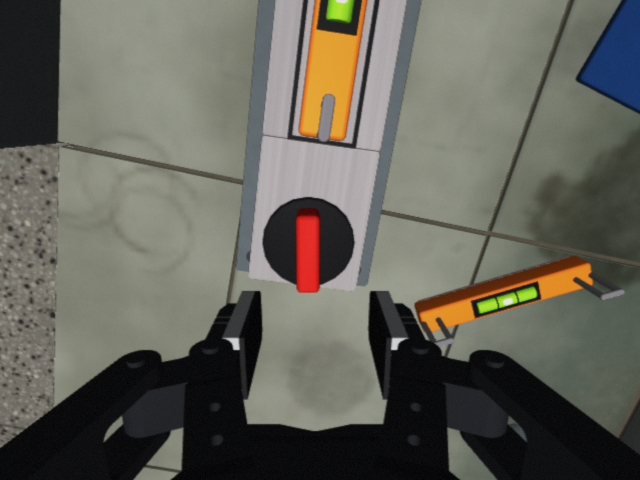

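View pics/full_top21.png

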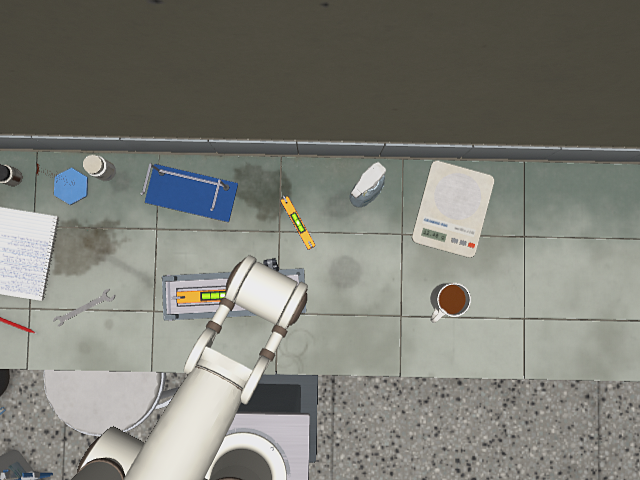

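The vial is visible in the top view at (213,296), just left of the wrist, so I can read the bubble from there. Descending onto the bar.

Request:
apply_moves(
  deltas=[
    [0,0,0,-0.0035,0.002,0.01,0],
    [0,0,0,0,0,0.02,0],
    [0,0,0,0,0,0.02,0],
    [0,0,0,0,0,0.015,0],
    [0,0,0,0,0,0.008,0],
    [0,0,0,0,0,0,0],
    [0,0,0,0,0,0,0],
    [0,0,0,0,0,0,0],
  ],
)

```text
time_s: 19.07
eef_pos: [0.4514, -0.0913, 0.069]
tool_rot: [0.0, 0.995, 0.104, 0.001]
contact_force: [-0.2, -0.1, 1.0]
gripper_width: 0.498
```

```bash
python3 - <<'E'
from h import *
im,w,p,T=bar('wrist22.png')
for (v,u) in [(294,242),(294,384)]: print((u,v),p[v,u],T[v,u].round(4))
E
```

```text
t 19.07 tcp [ 0.4514 -0.0913  0.069 ] xang 11.92 zax [ 1.5e-03 -8.0e-04 -1.0e+00] F [-0.2 -0.1  1. ] w 0.498 q [-0.46  0.02  2.04 -0.    1.09 -0.67]
bar top 3438 [ 0.4504 -0.089   0.0967] ((450.7032470703125, -90.43437194824219), (13.247679710388184, 46.83057403564453), 11.706315994262695) tool [-0.0004 -0.0025 -0.0277]
(242, 294) [59 61 60] [-0.0262 -0.011  -0.0363]
(384, 294) [58 59 58] [ 0.0271 -0.0099 -0.0342]
```

View pics/wrist22.png

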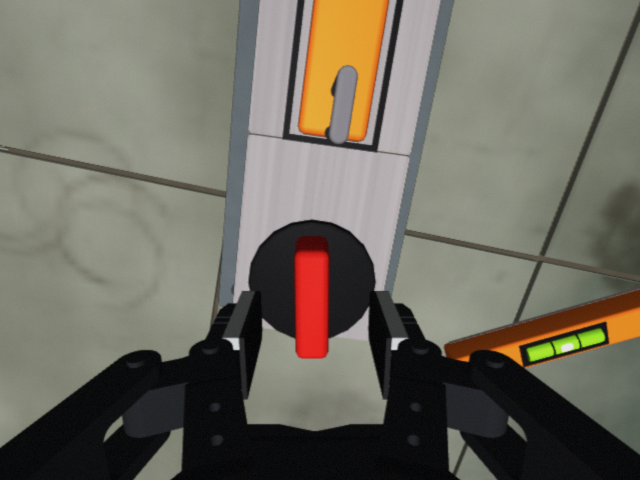

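Request:
apply_moves(
  deltas=[
    [0,0,0,0,0,0.008,0],
    [0,0,0,0,0,0.01,0],
    [0,0,0,0,0,0.007,0],
    [0,0,0,0,0,0.003,0],
    [0,0,0,0,0,0,0],
    [0,0,0,0,0,0,0],
    [0,0,0,0,0,0,0],
  ],
)

```text
time_s: 19.7
eef_pos: [0.4507, -0.0909, 0.0402]
tool_rot: [-0.0, 0.995, 0.104, -0.0]
contact_force: [-0.1, 0.6, 0.8]
gripper_width: 0.499
```

Request:
apply_moves(
  deltas=[
    [0,0,0,0,0,0,0.4],
    [0,0,0,0,0,0,0.7],
    [0,0,0,0,0,0,1],
    [0,0,0,0,0,0,1],
    [0,0,0,0,0,0,1],
    [0,0,0,0,0,0,1],
    [0,0,0,0,0,0,1],
    [0,0,0,0,0,0,1],
  ],
  newtons=70,
)

```text
time_s: 20.37
eef_pos: [0.4502, -0.0912, 0.04]
tool_rot: [0.0, 0.995, 0.104, -0.001]
contact_force: [-4.2, -3.3, 1.0]
gripper_width: 0.15
```

```bash
python3 - <<'E'
from h import *
im,w,p,T=bar('wrist23.png');top('top23.png')
E
```

```text
t 20.37 tcp [ 0.4502 -0.0912  0.04  ] xang 11.93 zax [-1.2e-03 -5.0e-04 -1.0e+00] F [-4.2 -3.3  1. ] w 0.15 q [-0.46  0.06  2.05 -0.    1.03 -0.67]
bar top 4435 [ 0.4506 -0.0894  0.092 ] ((450.8630676269531, -91.10832214355469), (13.16545581817627, 47.095306396484375), 12.26286792755127) tool [ 0.0007 -0.0017 -0.052 ]
```

View pics/wrist23.png

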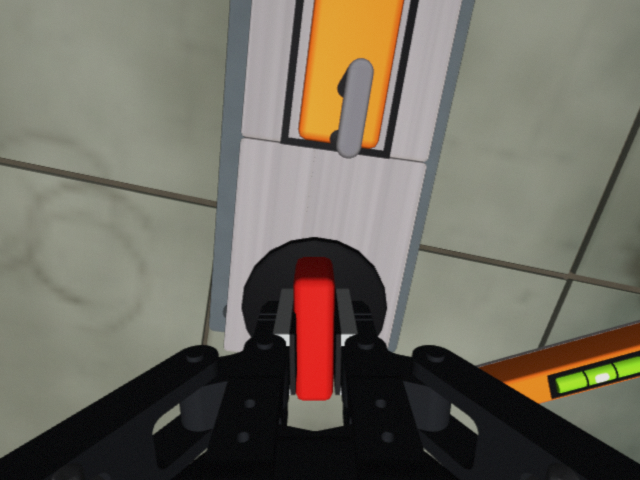

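View pics/top23.png

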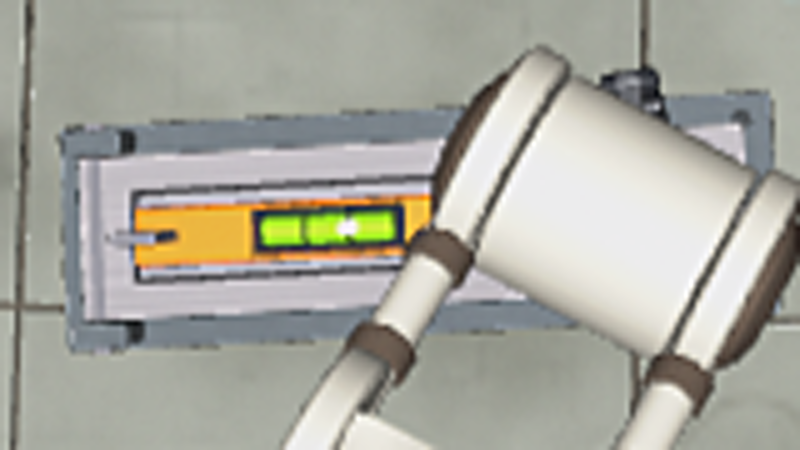

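Bar gripped (12.8 mm reading). The vial is fully visible in the top crop (328,230). Now I press down in small steps and watch the force.

Request:
apply_moves(
  deltas=[
    [0,0,0,0,0,0.002,1],
    [0,0,0,0,0,0.002,1],
    [0,0,0,0,0,0,1],
  ],
)

```text
time_s: 20.72
eef_pos: [0.4502, -0.0915, 0.0359]
tool_rot: [0.0, 0.995, 0.104, -0.001]
contact_force: [-4.6, -3.8, 2.8]
gripper_width: 0.147
```

Request:
apply_moves(
  deltas=[
    [0,0,0,0,0,0.002,1],
    [0,0,0,0,0,0,1],
    [0,0,0,0,0,0,1],
  ],
)

```text
time_s: 20.97
eef_pos: [0.4502, -0.0915, 0.0342]
tool_rot: [0.0, 0.995, 0.104, -0.001]
contact_force: [-4.9, -3.3, 3.3]
gripper_width: 0.152
```

Request:
apply_moves(
  deltas=[
    [0,0,0,0,0,0.002,1],
    [0,0,0,0,0,0,1],
    [0,0,0,0,0,0,1],
  ],
)

```text
time_s: 21.22
eef_pos: [0.4503, -0.0916, 0.0323]
tool_rot: [0.0, 0.995, 0.104, -0.001]
contact_force: [-5.1, -4.2, 5.2]
gripper_width: 0.149
```

Request:
apply_moves(
  deltas=[
    [0,0,0,-0.0007,0.0005,0.002,1],
    [0,0,0,0,0,0,1],
    [0,0,0,0,0,0,1],
  ],
)

```text
time_s: 21.47
eef_pos: [0.4503, -0.0917, 0.031]
tool_rot: [-0.0, 0.995, 0.104, -0.0]
contact_force: [-5.9, -1.3, 10.1]
gripper_width: 0.148
```

Request:
apply_moves(
  deltas=[
    [0,0,0,0,0,0.002,1],
    [0,0,0,0,0,0,1],
    [0,0,0,0,0,0,1],
  ],
)

```text
time_s: 21.72
eef_pos: [0.4504, -0.0918, 0.0306]
tool_rot: [-0.0, 0.995, 0.104, -0.0]
contact_force: [-11.5, 0.5, 24.8]
gripper_width: 0.147
```

Request:
apply_moves(
  deltas=[
    [0,0,0,0,0,0.002,1],
    [0,0,0,0,0,0,1],
    [0,0,0,0,0,0,1],
  ],
)

```text
time_s: 21.97
eef_pos: [0.4506, -0.0919, 0.0302]
tool_rot: [-0.0, 0.995, 0.104, -0.001]
contact_force: [-17.2, 2.1, 39.1]
gripper_width: 0.151
```

The foot is on its pad: stiff contact from z = 0.031. I'll ease off to about 17 N and look at the bubble.

Request:
apply_moves(
  deltas=[
    [0,0,0,0,0,-0.002,1],
    [0,0,0,0,0,-0.001,1],
    [0,0,0,0,0,0,1],
    [0,0,0,0,0,0,1],
    [0,0,0,0,0,0,1],
    [0,0,0,0,0,0,1],
    [0,0,0,0,0,0,1],
    [0,0,0,0,0,0,1],
  ],
)

```text
time_s: 22.63
eef_pos: [0.4504, -0.0918, 0.0308]
tool_rot: [-0.0, 0.995, 0.104, -0.0]
contact_force: [-8.6, -1.0, 16.2]
gripper_width: 0.147
```

```bash
python3 - <<'E'
from h import *
st();im=top('top24.png');c=im['pixels'][284:306,196:236];cv2.imwrite('pics/vial24.png',cv2.resize(c[...,::-1],None,fx=18,fy=18,interpolation=cv2.INTER_CUBIC))
im=get_image('scene');cv2.imwrite('pics/sc24.png',cv2.resize(im['pixels'][190:290,180:300,::-1],None,fx=6,fy=6,interpolation=cv2.INTER_CUBIC))
E
```

```text
t 22.63 tcp [ 0.4504 -0.0918  0.0308] xang 11.91 zax [-5.e-04  2.e-04 -1.e+00] F [-8.6 -1.  16.2] w 0.147 q [-0.46  0.08  2.06 -0.    1.   -0.67]
```

View pics/vial24.png

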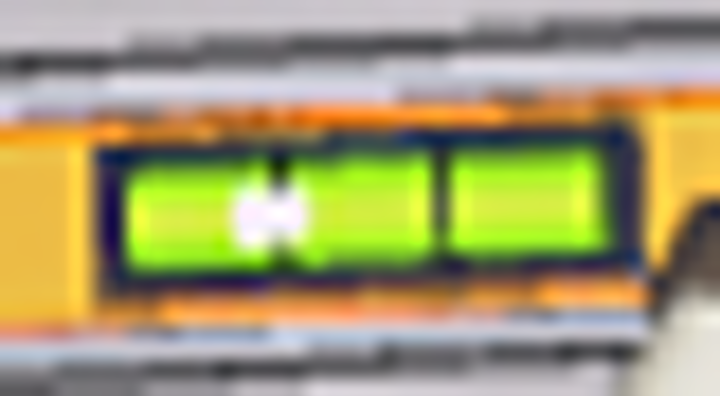

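View pics/sc24.png

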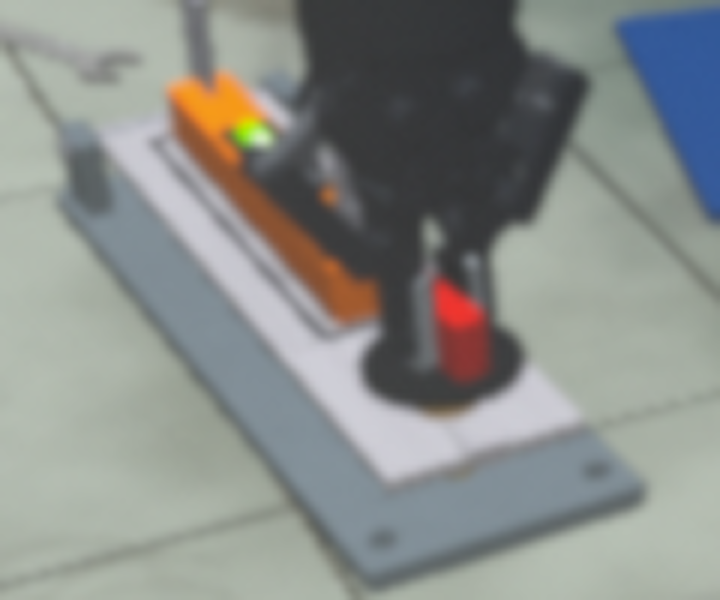

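In the vial crop the bubble is at x≈270 and the lines are at 280 and 440. That puts it about 11.7 mm toward the hinge end, so it needs roughly 0.89 rad clockwise (+ about tool z). I'll turn part of that first.

Request:
apply_moves(
  deltas=[
    [0,0,0.03,0,0,0,1],
    [0,0,0.06,0,0,0,1],
    [0,0,0.06,0,0,0,1],
    [0,0,0.06,0,0,0,1],
    [0,0,0.06,0,0,0,1],
    [0,0,0.06,0,0,0,1],
    [0,0,0.06,0,0,0,1],
    [0,0,0.03,0,0,0,1],
  ],
)

```text
time_s: 23.4
eef_pos: [0.4506, -0.0918, 0.0308]
tool_rot: [0.0, 0.994, -0.107, 0.0]
contact_force: [-7.5, 0.6, 15.2]
gripper_width: 0.146
```

```bash
python3 - <<'E'
from h import *
im,w,p,T=bar('wrist25.png')
E
```

```text
t 23.4 tcp [ 0.4506 -0.0918  0.0308] xang -12.29 zax [ 1.e-04 -0.e+00 -1.e+00] F [-7.5  0.6 15.2] w 0.146 q [-0.46  0.08  2.06  0.    1.   -0.25]
bar top 4385 [ 0.4516 -0.0905  0.0828] ((451.0733947753906, -92.31790161132812), (46.97227096557617, 13.198219299316406), 78.0337142944336) tool [ 0.0007 -0.0014 -0.052 ]
```

View pics/wrist25.png

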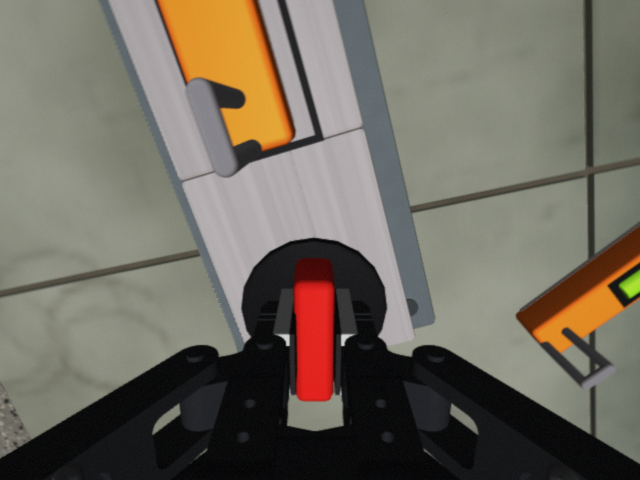

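The bar turned with the gripper by 0.42 rad. Turning on.

Request:
apply_moves(
  deltas=[
    [0,0,0.03,0,0,0,1],
    [0,0,0.06,0,0,0,1],
    [0,0,0.06,0,0,0,1],
    [0,0,0.06,0,0,0,1],
    [0,0,0.06,0,0,0,1],
    [0,0,0.06,0,0,0,1],
    [0,0,0.03,0,0,0,1],
    [0,0,0,0,0,0,1],
  ],
)

```text
time_s: 24.12
eef_pos: [0.4508, -0.0919, 0.0308]
tool_rot: [0.0, 0.959, -0.283, 0.0]
contact_force: [-7.2, 0.2, 13.7]
gripper_width: 0.151
```

Request:
apply_moves(
  deltas=[
    [0,0,0,0,0,0,1],
    [0,0,0,0,0,0,1],
    [0,0,0,0,0,0,1],
    [0,0,0,0,0,0,1],
    [0,0,0,0,0,0,1],
    [0,0,0,0,0,0,1],
    [0,0,0,0,0,0,1],
    [0,0,0,0,0,0,1],
  ],
)

```text
time_s: 24.78
eef_pos: [0.4508, -0.0918, 0.0308]
tool_rot: [-0.0, 0.959, -0.282, 0.0]
contact_force: [-7.6, -0.2, 14.8]
gripper_width: 0.15
```

Request:
apply_moves(
  deltas=[
    [0,0,0,0,0,0,1],
    [0,0,0,0,0,0,1],
    [0,0,0,0,0,0,1],
    [0,0,0,0,0,0,1],
    [0,0,0,0,0,0,1],
    [0,0,0,0,0,0,1],
    [0,0,0,0,0,0,1],
    [0,0,0,0,0,0,1],
  ],
)

```text
time_s: 25.45
eef_pos: [0.4508, -0.0918, 0.0308]
tool_rot: [0.0, 0.959, -0.282, 0.0]
contact_force: [-7.3, 0.2, 14.5]
gripper_width: 0.15
```

```bash
cat >> h.py <<'E'
def vial(name):
    st();im=top('top'+name);c=im['pixels'][284:306,196:236];cv2.imwrite('pics/vial'+name,cv2.resize(c[...,::-1],None,fx=18,fy=18,interpolation=cv2.INTER_CUBIC))
    print(c[8:16,:,2].mean(0).round(0).astype(int)); print(c[8:16,:,1].mean(0).round(0).astype(int))
E
python3 -c "
from h import *
vial('26.png')"
```

```text
t 25.45 tcp [ 0.4508 -0.0918  0.0308] xang -32.78 zax [ 8.e-04 -2.e-04 -1.e+00] F [-7.3  0.2 14.5] w 0.15 q [-0.46  0.08  2.06  0.    1.    0.11]
[ 68  68  67  68  59  66  63  52  50  50  51  51  50  52  52  44  52 122
 128 128 124  59  46  51  49  50  50  50  50  50  50  50  48  60  70  60
  70  66  66  69]
[187 187 188 195 152  55  62 188 184 180 181 181 179 180 190  92 188 187
 186 188 188 188 191 182  93 187 187 186 184 182 182 189 192  79  50 128
 179 146 120 118]
```

View pics/vial26.png

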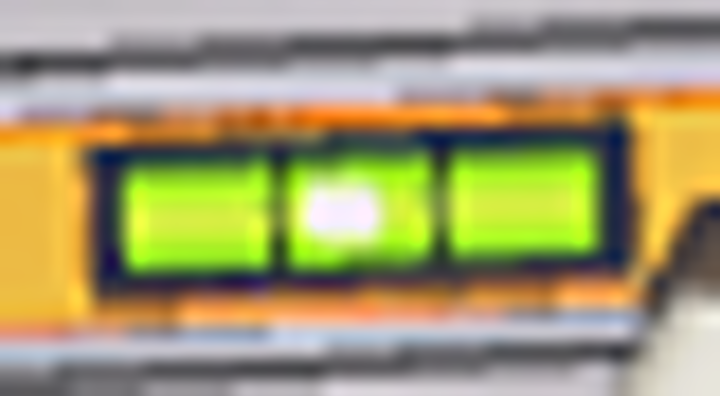

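Bubble centroid is at column 18.6 and the lines are at 15.0 and 24.0 (middle 19.5). So it is still about 2.1 mm toward the hinge and needs another 0.16 rad.

Request:
apply_moves(
  deltas=[
    [0,0,0.04,0,0,0,1],
    [0,0,0.06,0,0,0,1],
    [0,0,0.06,0,0,0,1],
    [0,0,0,0,0,0,1],
    [0,0,0,0,0,0,1],
    [0,0,0,0,0,0,1],
    [0,0,0,0,0,0,1],
    [0,0,0,0,0,0,1],
  ],
)

```text
time_s: 26.17
eef_pos: [0.4509, -0.0919, 0.0308]
tool_rot: [0.0, 0.934, -0.358, 0.001]
contact_force: [-6.3, 0.7, 14.4]
gripper_width: 0.149
```

Request:
apply_moves(
  deltas=[
    [0,0,0,0,0,0,1],
    [0,0,0,0,0,0,1],
    [0,0,0,0,0,0,1],
    [0,0,0,0,0,0,1],
    [0,0,0,0,0,0,1],
    [0,0,0,0,0,0,1],
    [0,0,0,0,0,0,1],
    [0,0,0,0,0,0,1],
  ],
)

```text
time_s: 26.83
eef_pos: [0.4509, -0.0919, 0.0308]
tool_rot: [0.0, 0.934, -0.358, 0.001]
contact_force: [-7.6, 0.2, 14.9]
gripper_width: 0.143
```

Request:
apply_moves(
  deltas=[
    [0,0,0,0,0,0,1],
    [0,0,0,0,0,0,1],
    [0,0,0,0,0,0,1],
    [0,0,0,0,0,0,1],
    [0,0,0,0,0,0,1],
    [0,0,0,0,0,0,1],
    [0,0,0,0,0,0,1],
    [0,0,0,0,0,0,1],
  ],
)

```text
time_s: 27.5
eef_pos: [0.4509, -0.0919, 0.0308]
tool_rot: [0.0, 0.934, -0.358, 0.001]
contact_force: [-6.9, 0.3, 14.6]
gripper_width: 0.146
```

```bash
python3 -c "
from h import *
vial('27.png');bar('wrist27.png')"
```

```text
t 27.5 tcp [ 0.4509 -0.0919  0.0308] xang -41.95 zax [ 1.e-03 -4.e-04 -1.e+00] F [-6.9  0.3 14.6] w 0.146 q [-0.46  0.08  2.06  0.    1.    0.27]
[ 67  67  67  68  60  66  56  52  50  50  50  51  51  52  51  48  46  65
 122 127 130 105  53  48  50  50  50  50  50  48  50  50  46  64  70  56
  69  66  66  69]
[186 187 188 196 143  53  62 188 184 180 181 181 180 182 176  97 188 188
 186 188 189 187 192 169 101 187 186 185 184 185 182 189 190  79  50 134
 178 146 120 118]
t 27.55 tcp [ 0.4509 -0.0919  0.0308] xang -41.95 zax [ 9.e-04 -4.e-04 -1.e+00] F [-6.5  1.1 14.7] w 0.149 q [-0.46  0.08  2.06  0.    1.    0.27]
bar top 4413 [ 0.4526 -0.0907  0.0828] ((454.5491943359375, -72.01034545898438), (85.46012878417969, 33.72981643676758), 80.5628890991211) tool [ 0.0005 -0.002  -0.052 ]
```

View pics/vial27.png

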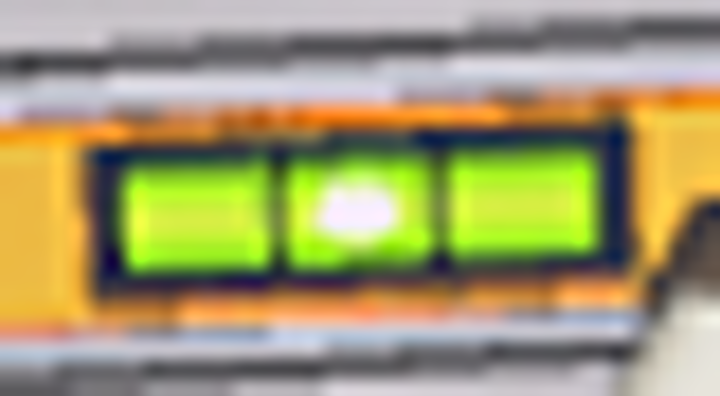

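View pics/full_top27.png

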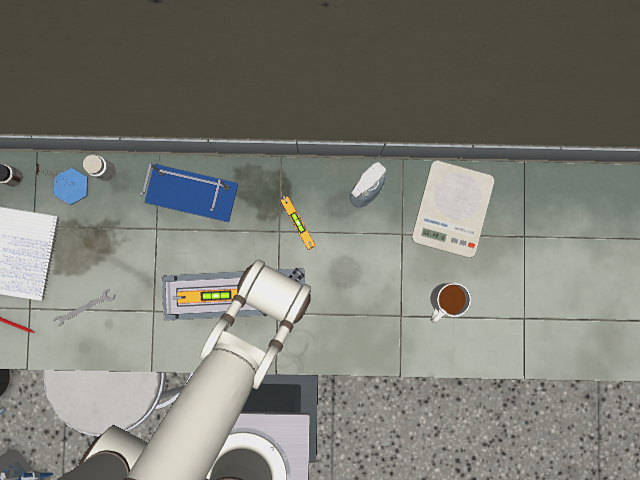

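View pics/wrist27.png

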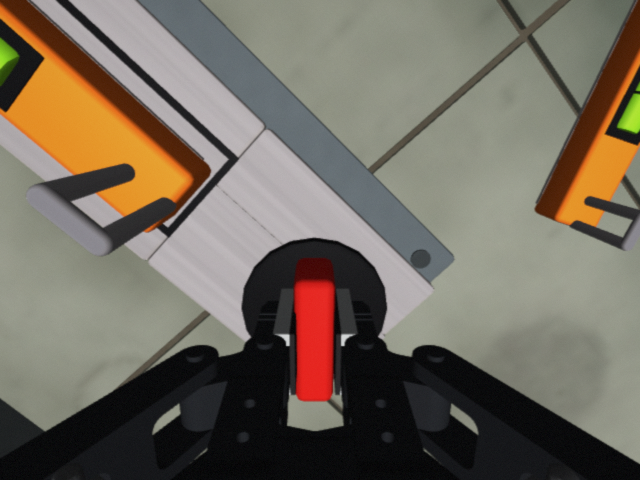

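The bubble centroid is at column 19.3 and the middle of the lines at 19.4, an error of about 0.2 mm. The knob is gripped and pressed at a steady 14.6 N, and before the foot reached the pad the spring alone took about 5 N. The level, spray bottle and mug are undisturbed. Handing in.

```bash
python3 -c "
from h import *
st();print(manip.finish_job());st()"
```

```text
t 27.6 tcp [ 0.4509 -0.0919  0.0308] xang -41.96 zax [ 9.e-04 -4.e-04 -1.e+00] F [-7.7  0.3 14.5] w 0.15 q [-0.46  0.08  2.06  0.    1.    0.27]
the job is handed in; nothing more can be done
None
the job is handed in; nothing more can be done
```

The job is handed in at 27.6 s. I lifted the larger level off the hooks and laid it in the outline. I then pressed the foot down and turned the knob about 0.94 rad clockwise until the bubble was centred.

**Last checks:**
- **Bubble:** it sits about 0.2 mm from the middle of the lines in the top camera, after about 1.9 s of settling.
- **Press:** the downward push was steady at 14.5 N. The plate's spring took only about 5 N before the foot met the brass pad, so I judge the pad load to be well over 1.5 N. I have no direct reading of that force.
- **Grip:** the fingers held the knob's bar, reading about 12.5 mm open on a 14 mm bar.
- **Level:** it looked well inside the outline and clear of the gripper in the pictures. I did not compute its final offset from the centre.
- **Bystanders:** the spray bottle and mug look unmoved in the last top view.

**What failed or disagreed:**
- **First grasp failed:** two cameras put the finger tips about 32 mm short of the reported tool point. I had pinched only the level's top edges, so it slipped and swung on the hooks. I let it settle and regrasped using the measured tip position.
- **High push force:** the push briefly reached 39 N when the foot first met the pad, and I eased it off. A sideways force of about 7 N stayed on the fingers to the end.

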